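# Set up the explant transfer place

## Task

Set up the bench for planting out the seedlings. Seat the plain agar dish on the turntable inside its rim, put the dish of seedlings on the bench directly to the left of the turntable (as the robot sees it) with about 2 cm between the two, and lay the forceps in one of the notches of the wire rest so that they lie across both combs with their tips off the bench. In the bottle rack, where the small amber bottle already stands in an end hole, stand the small glass beaker in the middle hole for rinsing and the large amber bottle in the other end hole, so that the rinse comes between the two hormones; keep the dishes, bottles and beaker upright and leave the small bottle and the timer where they are.

Things in the scene. Friction and masses are not known exactly. Their poses are not given: they have to be found in the camera images.
- agar_dish: loose flat round dish of clear plastic filled with smooth cream-coloured agar, nothing growing in it; 62 mm across, solid wall 60 mm across and 12 mm high (14 mm with the lip that is drawn). Origin: centre of its underside; z up. Grip across its side.
- seedling_dish: loose dish of the same size (62 mm across, wall 60 mm across and 12 mm high) with small green seedlings standing in it, up to 23 mm above its underside, soft (they do not stop the fingers). Origin: centre of its underside; z up.
- beaker: loose small glass beaker, open at the top, with some clear liquid drawn in it; 44 mm across (47 mm along its y axis, over the spout), 57 mm high. Origin: centre of its underside; z up. Grip across its x axis from the outside.
- large_bottle: loose large amber reagent bottle with black screw cap, 50 mm across, straight body up to about 55 mm, 86 mm high in all. Origin: centre of its underside; z up. Stands on the open bench in front of the rack.
- small_bottle: small amber reagent bottle with black screw cap, 38 mm across and 68 mm high, already standing in the end hole of the rack on the rack's -y side (the right-hand end seen from the robot); loose, to be left there. Origin: centre of its underside; z up.
- forceps: loose slender steel forceps lying flat on the bench in front of the robot (not those beyond the microscope), 115 mm long along their own y axis, 12 to 14 mm wide across the leaves (x axis), 9 mm high. Origin: centre of the underside, at mid-length. Rigid; grip across the leaves at mid-length. Either end may point either way on the rest.
- turntable: turntable fixed to the bench: grey round foot 100 mm across with a free-turning aluminium plate 84 mm across. The dish's seat is the black-covered recess in the plate, 74 mm across, floor 26 mm above the bench, rim 3 mm higher. Origin: on the axis at bench level; x away from the robot, y to its left (never turned). A dish 20 mm to its left has its centre 101 mm from the axis.
- rack: grey bottle rack, fixed to the bench: two plates on steel standoffs, 86 (x) by 235 mm (y), top at 30 mm (screws to 32). Three equal round holes, 64 mm across, at y = +74, 0, -74 mm; what stands in a hole rests on the lower plate, 8 mm above the bench. Origin: centre of its underside; y along the rack to the robot's left, within 0.18 rad.
- rest: forceps rest, fixed on the left: steel plate 96 (x) by 84 mm (y), 5 mm high, two bent-wire combs at y = -34, +34 mm, each with notches at x = -28, 0, +28 mm, 14 mm wide at the bottom, 24 at the mouth. Forceps lie along its y axis across both combs, underside 18 mm above the bench; crests at 31 mm. Origin: centre of underside; y points roughly along the robot's x, within 0.35 rad.
- timer: white bench timer lying on its back among the things, 58 x 62 x 18 mm; loose, to be left where it is. Origin: centre of its underside. (Of the fixed surroundings: a clear glass pane stands across the bench's left end at y = 0.485, x = 0.395 to 0.865, 0.49 m high, in the way of a direct move from the left; the hood's front hangs at x = 0.68, 0.50 m above the bench.)

How it is judged:
By the outcome, as a careful person would: the job done as asked, in the order asked, and still so for the second after the job is handed in, with the robot touching nothing.
It also fails if it takes over 109 s, if anything falls off the work surface, if the arm or the gripper's body presses on something with over 40 N, if the wrist force passes 120 N, or if a joint passes its speed limit or range.

## Robot

A 6-joint arm with a two-finger parallel gripper is mounted at the origin on a cart in front of the work surface, level with it; the furniture and walls round the work are solid. World frame = base frame: x ahead of the robot, y to its left, z up, the work surface at z = 0. Lengths are in m, angles in rad, forces in N, time in s.
With the tool pointing down it reaches from about 0.35 to 0.85 m from the base axis. Payload 8.1 kg.
Tool frame: the origin (TCP) lies between the finger pads; the fingertips stand 8 mm ahead of it and the grasp point (between the pads) lies 11 mm behind it (robot.tip_reach is the y of the fingertips in the tool frame, in m); y points along the fingers, z is the direction in which the jaws open and shut, and the axes are right-handed (so a half turn about y gives the same grasp; the last joint's range is limited). The gripper opens to 93 mm and grips with 3 to 60 N. Pads are 15 mm wide; open, the fingers measure 128 mm over their backs; the gripper's body (75 mm by 188 mm) begins 65 mm behind the grasp point.
Start: joints at [1.023, 0.13, 1.488, -0, 1.523, -0.085], TCP at [0.268, 0.537, 0.227] pointing down, gripper open.
Joint ranges: [-2.96, 2.96], [-0.89, 2.26], [0.02, 2.5], [-1.34, 4.48], [0, 2.73], [-2.66, 2.66]. Speed limits (rad/s): [2.39, 2.39, 2.79, 3.14, 3.14, 3.14].

## Interface

Orientations are given as a rotation vector (axis times angle).
In Python, from plant import robot gives the robot as it stands.
- The arm moves only by the tool carry_out, never from a script. Its argument "increments" is a list of rows, each an object with "linear": the shift along the tool's x, y, z in m, a list of three; "yaw": the turn about the tool's y in rad. A call has 1 to 5 rows; each row is the pose to reach, as a shift and turn from the pose measured when the call began, along the tool's axes at that moment; what a row does not reach only later rows make up. A row lasts 1/8 s, in which the tool goes at most 62.5 mm and 10.7 degrees, less where a joint would pass 70% of its speed; a pose out of reach is approached as far as the arm can. A call with a gripper value outside its range is refused whole. "gripper" is the opening, from 0 (shut) to 1 (fully open), set as the call begins (left out, the last holds). The fingers move at their own pace and stop on an object; "newtons" is the grip in N (left out, the last holds). Time passes only in rows, so rows that repeat a pose let the fingers close. It gives the time, the measured TCP pose, the force and the opening at its end, in the units of the state.
- robot.read_state(): the state, without advancing time (a new reading comes with each control period).
- robot.read_camera(name): name is "scene" or "top" or "wrist"; returns the picture (480x640x3 uint8, blue, green, red); there is no depth.
- robot.camera_params(name): a dict with "fov_y" (degrees; the focal length in pixels is half the picture's height over the tangent of half this angle, whatever the lens; pixels are square), "cx", "cy" (the principal point, pixels), "R" (3x3) and "t" (3): a world point X has camera coordinates R X + t. Camera axes: x right, y down, z forward; pixel columns grow to the right and rows downward; lengths in m; the calibration is good to about 2 mm. A picture is of the moment at which its call begins: read the wrist's pose just before it. camera_params takes no time and is no camera call; for the wrist camera it gives the pose at the moment of the call.
- robot.close_job(): hands the job in, once; it reports no verdict.
The state is a dict: "t": time; "q": joint angles; "dq": joint speeds; "joint_torque": joint torques, N m; "tool_pos": TCP position; "orientation": TCP orientation; "force": force on the tool from outside, world axes, zero at the start; "wrist_torque": the same for the moment, N m; "opening": finger opening in m.
Only numpy, scipy, OpenCV 4.12 (cv2) and the standard library are available. Lean on these libraries where they do the work, as an engineer would, in place of code of your own. Each camera call takes 0.05 s, during which the arm holds its last target.

## Working session

There is one attempt and no reset: what is moved stays moved. The work goes in short steps, Python scripts to look and compute and a tool call to move; the robot and the scene stay as the last step left them, time stands still between calls to the robot, and variables do not carry over. Pictures are saved under pics/ and viewed, and the job is handed in when it is done.

Besides the shell and the picture viewer there is one more tool, called in YAML: its name, and indented under it one key for each argument. carry_out: Moves the arm, as the interface text tells. Its arguments: {"type":"object","properties":{"increments":{"type":"array","items":{"type":"object","properties":{"linear":{"type":"array","items":{"type":"number"}},"yaw":{"type":"number"}}}},"gripper":{"type":"number"},"newtons":{"type":"number"}},"required":["increments"]}

```bash
ls; mkdir -p pics; python3 - <<'E'
from plant import robot
import cv2
s=robot.read_state();print({k:s[k] for k in('t','tool_pos','orientation','opening','force')})
for n in('scene','top','wrist'):
    p=robot.camera_params(n);print(n,p)
    cv2.imwrite(f'pics/{n}0.png',robot.read_camera(n))
print(robot.tip_reach)
E
```

```text
pics
{'t': 0.0, 'tool_pos': array([0.26757258, 0.5364141 , 0.22561568]), 'orientation': array([-1.54191006,  0.36340542, -0.36255285]), 'opening': 0.0931656996484863, 'force': array([0.03331115, 0.57084682, 0.02229674])}
scene {'fov_y': 56.46477226980524, 'cx': 317.35107654693576, 'cy': 238.7237227459581, 'R': array([[ 0.6523353 , -0.75760547, -0.02219477],
       [-0.40006253, -0.31930623, -0.85906548],
       [ 0.64374578,  0.56927803, -0.51138429]]), 't': array([-0.36261109,  0.21856986,  0.6200302 ])}
top {'fov_y': 50.949140079781216, 'cx': 323.7732414174658, 'cy': 242.60432509335354, 'R': array([[ 0.01202826, -0.99941881, -0.03189622],
       [-0.98221664, -0.00583209, -0.18766051],
       [ 0.18736542,  0.03358623, -0.98171593]]), 't': array([-0.01615148,  0.49134077,  1.04514155])}
wrist {'fov_y': 60.073184321118255, 'cx': 321.7229189200856, 'cy': 248.1046715798376, 'R': array([[ 0.44609473,  0.89498347, -0.00202081],
       [ 0.86255852, -0.4293284 ,  0.26771239],
       [ 0.23873057, -0.12116816, -0.96349675]]), 't': array([-0.59768193, -0.03105038,  0.39085029])}
0.008
```

View pics/scene0.png

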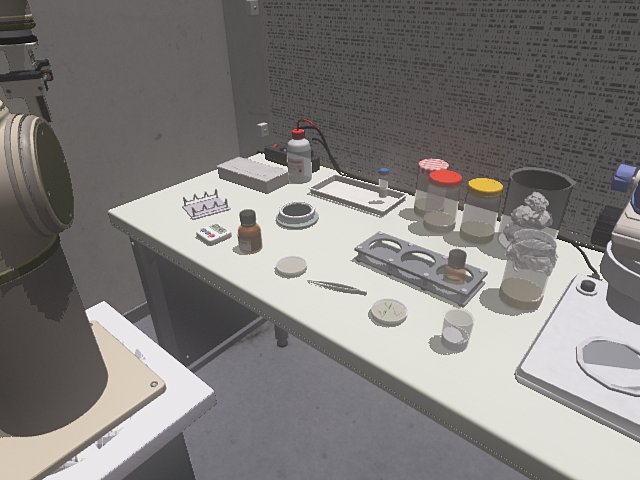

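View pics/top0.png

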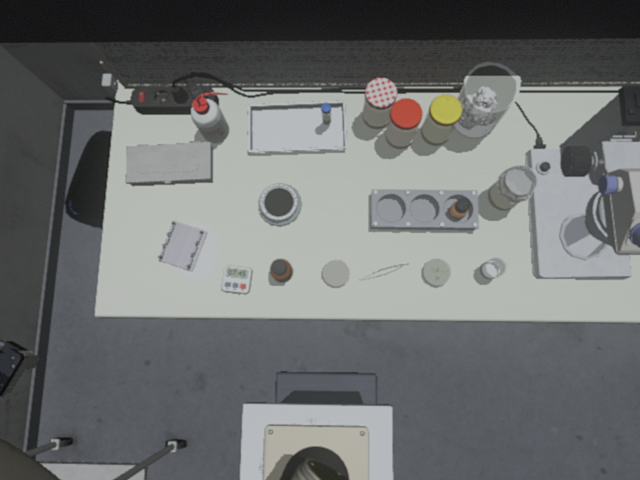

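View pics/wrist0.png

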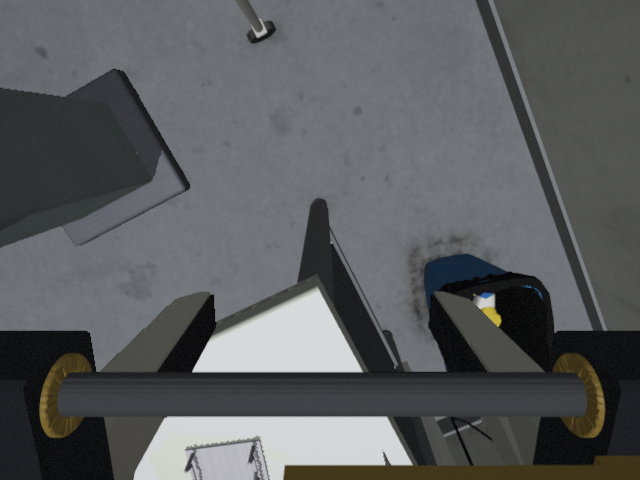

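```bash
cat > h.py <<'E'
import numpy as np, cv2
from scipy.spatial.transform import Rotation as Rn
from plant import robot
def cam(n):
    p=robot.camera_params(n); f=240/np.tan(np.radians(p['fov_y']/2)); return p,f
def ray(pf,u,v):
    p,f=pf;R=np.array(p['R']);t=np.array(p['t'])
    d=R.T@np.array([(u-p['cx'])/f,(v-p['cy'])/f,1]);return -R.T@t,d
def onz(pf,u,v,z):
    o,d=ray(pf,u,v);return (o+d*(z-o[2])/d[2])
def proj(pf,X):
    p,f=pf;c=np.array(p['R'])@np.array(X)+np.array(p['t']);return f*c[0]/c[2]+p['cx'],f*c[1]/c[2]+p['cy']
E
python3 - <<'E'
import cv2
a=cv2.imread('pics/top0.png')
cv2.imwrite('pics/c1.png',cv2.resize(a[180:300,150:350],None,fx=4,fy=4,interpolation=cv2.INTER_CUBIC))
cv2.imwrite('pics/c2.png',cv2.resize(a[180:300,330:530],None,fx=4,fy=4,interpolation=cv2.INTER_CUBIC))
E
```

```text
(no output)
```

View pics/c1.png

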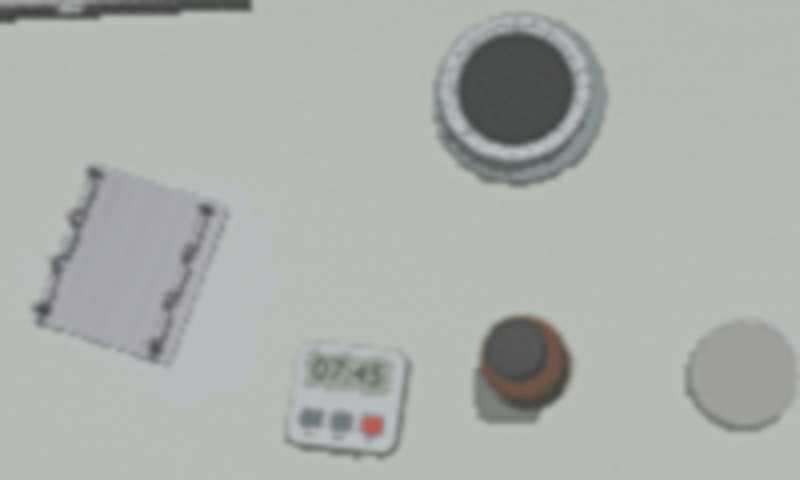

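View pics/c2.png

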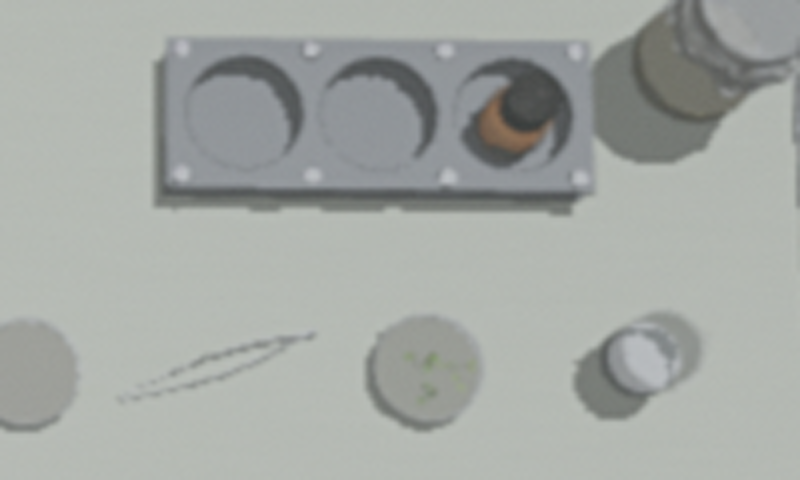

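```bash
python3 - <<'E'
from h import *
P=cam('top')
C1=lambda x,y:(150+(x-1.5)/4,180+(y-1.5)/4)
C2=lambda x,y:(330+(x-1.5)/4,180+(y-1.5)/4)
def s(n,c,z): print(n,np.round(onz(P,*c,z),4))
s('turn recess',C1(516,88),.026); s('turn plate',C1(516,87),.029)
s('agar',C1(743,375),.013); s('agar2',C2(22,375),.013)
s('bottle cap',C1(515,349),.086); s('bottle body',C1(527,363),.055)
s('seed',C2(428,370),.013)
for c in [(118,401),(316,334),(217,366)]: s('forc',C2(*c),.005)
s('beaker top',C2(640,358),.057)
for i,c in enumerate([(182,47),(575,51),(182,173),(580,177)]): s('screw',C2(*c),.032)
for c in [(245,112),(378,112)]: s('hole',C2(*c),.03)
s('small cap',C2(530,100),.076)
for c in [(95,172),(75,215),(55,265),(40,312),(207,208),(188,255),(170,300),(155,350)]: s('crest',C1(*c),.031)
for c in [(310,342),(412,352),(392,458),(287,448)]: s('timer',C1(*c),.018)
st=robot.read_state();print(Rn.from_rotvec(st['orientation']).as_matrix().round(3))
E
```

```text
turn recess [0.5886 0.0917 0.026 ]
turn plate [0.5883 0.0913 0.029 ]
agar [ 0.4288 -0.037   0.013 ]
agar2 [ 0.4288 -0.0365  0.013 ]
bottle cap [0.4321 0.0805 0.086 ]
bottle body [0.429  0.0777 0.055 ]
seed [ 0.4334 -0.259   0.013 ]
forc [ 0.4158 -0.0896  0.005 ]
forc [ 0.4541 -0.1994  0.005 ]
forc [ 0.4358 -0.1444  0.005 ]
beaker top [ 0.4348 -0.3614  0.057 ]
screw [ 0.6112 -0.1245  0.032 ]
screw [ 0.6095 -0.3416  0.032 ]
screw [ 0.5391 -0.124   0.032 ]
screw [ 0.5379 -0.3412  0.032 ]
hole [ 0.5745 -0.1592  0.03  ]
hole [ 0.5748 -0.2326  0.03  ]
small cap [ 0.5694 -0.3049  0.076 ]
crest [0.5379 0.3258 0.031 ]
crest [0.5133 0.3354 0.031 ]
crest [0.4849 0.3446 0.031 ]
crest [0.4585 0.3511 0.031 ]
crest [0.5176 0.2615 0.031 ]
crest [0.491  0.2706 0.031 ]
crest [0.4657 0.2791 0.031 ]
crest [0.4378 0.2857 0.031 ]
timer [0.4447 0.2032 0.018 ]
timer [0.4396 0.1461 0.018 ]
timer [0.3809 0.1548 0.018 ]
timer [0.3859 0.213  0.018 ]
[[ 0.895 -0.001  0.446]
 [-0.446 -0.001  0.895]
 [-0.    -1.    -0.001]]
```

```bash
cat > go.py <<'E'
# usage: python3 go.py x y z jawdeg [x y z jaw ...]
import sys
from h import *
s=robot.read_state();M=Rn.from_rotvec(s['orientation']).as_matrix();p=s['tool_pos']
j=np.degrees(np.arctan2(M[1,2],M[0,2]))
print('t',round(s['t'],2),'tcp',p.round(4),'jaw',round(j,1),'open',round(s['opening'],4),'tilt',M[2].round(3),'q',s['q'].round(2))
a=list(map(float,sys.argv[1:]))
for i in range(0,len(a),4):
    l=M.T@(np.array(a[i:i+3])-p); print('lin',l.round(4).tolist(),'yaw',round(np.radians(j-a[i+3]),3),'dist',round(np.linalg.norm(l),3))
E
python3 go.py 0.30 0.30 0.2 60 0.36 0.1 .18 30
python3 -c "
from h import *
p,f=cam('wrist');R=np.array(p['R']);c=-R.T@p['t'];s=robot.read_state();M=Rn.from_rotvec(s['orientation']).as_matrix()
print(c,M.T@(c-s['tool_pos']),M.T@R.T)"
```

```text
t 0.15 tcp [0.2676 0.5365 0.2258] jaw 63.5 open 0.0929 tilt [-0.    -1.    -0.001] q [ 1.02  0.13  1.49 -0.    1.52 -0.09]
lin [0.1346, 0.0261, -0.1972] yaw 0.061 dist 0.24
lin [0.2775, 0.0463, -0.3493] yaw 0.584 dist 0.449
[0.20011662 0.56897456 0.38381722] [-0.07491587 -0.15799527 -0.00134138] [[-3.90026920e-04  9.63461786e-01  2.67845544e-01]
 [ 3.76152053e-04 -2.67845404e-01  9.63461830e-01]
 [ 9.99999853e-01  4.76526701e-04 -2.57941211e-04]]
```

carry_out:
  increments:
    - {"linear": [0.034, 0.006, -0.05], "yaw": 0.1}
    - {"linear": [0.068, 0.013, -0.1], "yaw": 0.2}
    - {"linear": [0.1, 0.02, -0.15], "yaw": 0.3}
    - {"linear": [0.135, 0.026, -0.2], "yaw": 0.4}
    - {"linear": [0.165, 0.03, -0.24], "yaw": 0.5}
  gripper: 1
  newtons: 15

```text
t: 0.78
tool_pos: [0.3078, 0.2461, 0.1955]
orientation: [-1.438, 0.753, -0.753]
force: [1.5, -0.2, 0.2]
opening: 0.0928
```

```bash
python3 go.py 0.37 0.1 0.17 15 0.4295 -0.037 .12 0
```

```text
t 0.78 tcp [0.3078 0.2461 0.1955] jaw 34.7 open 0.0928 tilt [ 0.001 -1.    -0.002] q [ 0.55 -0.44  2.06 -0.    1.53 -0.06]
lin [0.1555, 0.0257, -0.0318] yaw 0.343 dist 0.161
lin [0.302, 0.0759, -0.0607] yaw 0.605 dist 0.317
```

carry_out:
  increments:
    - {"linear": [0.06, 0.01, -0.012], "yaw": 0.15}
    - {"linear": [0.12, 0.02, -0.024], "yaw": 0.3}
    - {"linear": [0.18, 0.03, -0.036], "yaw": 0.42}
    - {"linear": [0.24, 0.04, -0.048], "yaw": 0.52}
    - {"linear": [0.3, 0.05, -0.06], "yaw": 0.605}

```text
t: 1.4
tool_pos: [0.4294, -0.0371, 0.1457]
orientation: [-1.209, 1.211, -1.213]
force: [0.7, 0.5, 1.3]
opening: 0.0926
```

```bash
cat > snap.py <<'E'
import sys
from h import *
n=sys.argv[1];cv2.imwrite(f'pics/{sys.argv[2]}.png',robot.read_camera(n))
E
python3 go.py 0.4295 -0.037 .013 0; python3 - <<'E'
from h import *
import pickle
s=robot.read_state();P=cam('wrist');a=robot.read_camera('wrist')
cv2.imwrite('pics/w1.png',a);pickle.dump(P,open('w1.pkl','wb'))
print(proj(P,(0.4295,-.037,.013)))
E
```

```text
t 1.4 tcp [ 0.4294 -0.0371  0.1457] jaw -0.2 open 0.0926 tilt [ 0.002 -1.     0.   ] q [-0.2  -0.29  2.04 -0.    1.4  -0.2 ]
lin [-0.0003, 0.1327, 0.0001] yaw -0.004 dist 0.133
(np.float64(323.46159461033784), np.float64(237.67946075216824))
```

View pics/w1.png

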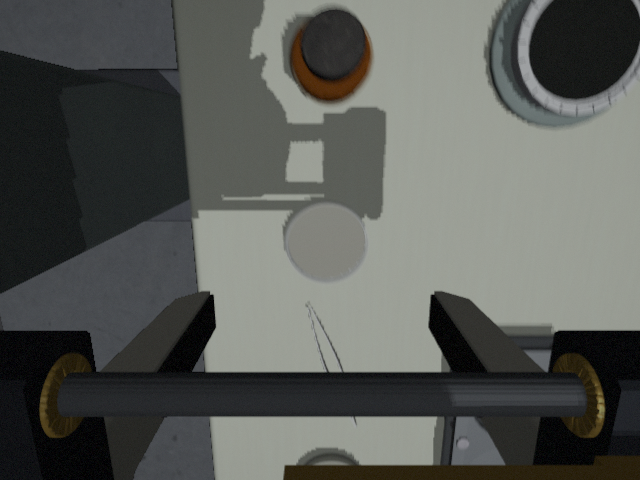

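carry_out:
  increments:
    - {"linear": [0.001, 0.05, 0.001], "yaw": 0}
    - {"linear": [0.001, 0.095, 0.001], "yaw": 0}
    - {"linear": [0.001, 0.122, 0.001], "yaw": 0}
    - {"linear": [0.001, 0.132, 0.001], "yaw": 0}
    - {"linear": [0.001, 0.132, 0.001], "yaw": 0}

```text
t: 2.08
tool_pos: [0.4312, -0.0447, 0.0123]
orientation: [-1.209, 1.216, -1.22]
force: [0.3, -0.2, 0.9]
opening: 0.0929
```

```bash
python3 go.py 0.4295 -0.038 .013 0
```

```text
t 2.08 tcp [ 0.4312 -0.0447  0.0123] jaw -0.6 open 0.0929 tilt [ 0.005 -1.    -0.001] q [-0.22 -0.1   2.13 -0.01  1.1  -0.2 ]
lin [-0.0067, -0.0007, -0.0018] yaw -0.011 dist 0.007
```

carry_out:
  increments:
    - {"linear": [-0.006, 0, -0.001], "yaw": -0.01}
    - {"linear": [-0.006, 0, -0.001], "yaw": -0.01}

```text
t: 2.33
tool_pos: [0.4313, -0.0384, 0.0135]
orientation: [-1.213, 1.206, -1.214]
force: [0.3, 0.2, 0.1]
opening: 0.0929
```

```bash
python3 go.py 0.4295 -0.038 .013 0;python3 -c "
from h import *
print(robot.read_state()['dq'])"
```

```text
t 2.33 tcp [ 0.4313 -0.0384  0.0135] jaw 0.0 open 0.0929 tilt [ 0.006 -1.     0.001] q [-0.2  -0.1   2.14 -0.01  1.11 -0.2 ]
lin [-0.0004, 0.0005, -0.0018] yaw 0.0 dist 0.002
[-0.00609093  0.00464723  0.00193905 -0.00301303 -0.00569675 -0.00379495]
```

carry_out:
  increments:
    - {"linear": [0, 0, 0], "yaw": 0}
    - {"linear": [0, 0, 0], "yaw": 0}
    - {"linear": [0, 0, 0], "yaw": 0}
    - {"linear": [0, 0, 0], "yaw": 0}
  gripper: 0.5
  newtons: 15

```text
t: 2.82
tool_pos: [0.4313, -0.0385, 0.0135]
orientation: [-1.213, 1.206, -1.214]
force: [-0.7, 0.4, 1.3]
opening: 0.0581
```

```bash
python3 go.py 0.432 -0.038 .11 0 .588 .0915 .08 0
```

```text
t 2.83 tcp [ 0.4313 -0.0385  0.0135] jaw -0.0 open 0.0581 tilt [ 0.005 -1.     0.001] q [-0.2  -0.1   2.14 -0.01  1.11 -0.2 ]
lin [0.0001, -0.0965, 0.0008] yaw -0.0 dist 0.096
lin [-0.1296, -0.0671, 0.1568] yaw -0.0 dist 0.214
```

carry_out:
  increments:
    - {"linear": [0, -0.04, 0], "yaw": 0}
    - {"linear": [0, -0.09, 0.02], "yaw": 0}
    - {"linear": [-0.01, -0.11, 0.07], "yaw": 0}
    - {"linear": [-0.06, -0.11, 0.11], "yaw": 0}
    - {"linear": [-0.1, -0.11, 0.157], "yaw": 0}

```text
t: 3.45
tool_pos: [0.5891, 0.0629, 0.1235]
orientation: [-1.212, 1.206, -1.215]
force: [1.0, -1.9, 0.3]
opening: 0.0577
```

```bash
python3 snap.py wrist w2;python3 go.py  .588 .0915 .08 0
```

```text
t 3.5 tcp [0.5925 0.0677 0.1211] jaw 0.1 open 0.0577 tilt [ 0.003 -1.     0.002] q [ 0.03  0.19  1.62 -0.    1.33  0.03]
lin [-0.024, 0.041, -0.0046] yaw 0.001 dist 0.048
```

View pics/w2.png

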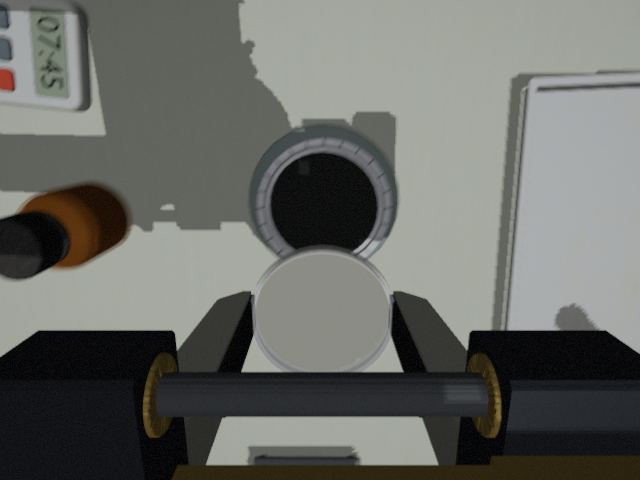

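```bash
cat > ws.py <<'E'
import sys,pickle
from h import *
P=cam('wrist');s=robot.read_state();a=robot.read_camera('wrist');cv2.imwrite(f'pics/{sys.argv[1]}.png',a);pickle.dump((P,s['tool_pos']),open(sys.argv[1]+'.pkl','wb'));print(s['tool_pos'])
E
python3 ws.py w3; python3 - <<'E'
from h import *;import pickle
P,tp=pickle.load(open('w3.pkl','rb'));a=cv2.imread('pics/w3.png')
g=cv2.cvtColor(a,cv2.COLOR_BGR2HSV)
m=(cv2.cvtColor(a,cv2.COLOR_BGR2GRAY)<25).astype('uint8');m[260:]=0
n,l,st,ce=cv2.connectedComponentsWithStats(m)
for i in np.argsort(-st[1:,4])[:4]+1: print(st[i],ce[i])
def cen(u,v,z):print(onz(P,u,v,z).round(4))
b=[proj(P,tp+np.array([x,y,-.012+.013])) for x,y in((0.031,0),(-.031,0),(0,.031),(0,-.031))];print(np.round(b))
E
```

```text
[0.59253667 0.06765677 0.12110639]
[ 263  163  108   93 7562] [315.87820682 209.53120867]
[  50  195   70   65 1813] [ 93.93877551 219.8030888 ]
[   0  222   61   38 1780] [ 28.39044944 241.77191011]
[305 164   2   3   3] [305.66666667 165.        ]
[[400. 318.]
 [249. 318.]
 [325. 245.]
 [324. 383.]]
```

View pics/w3.png

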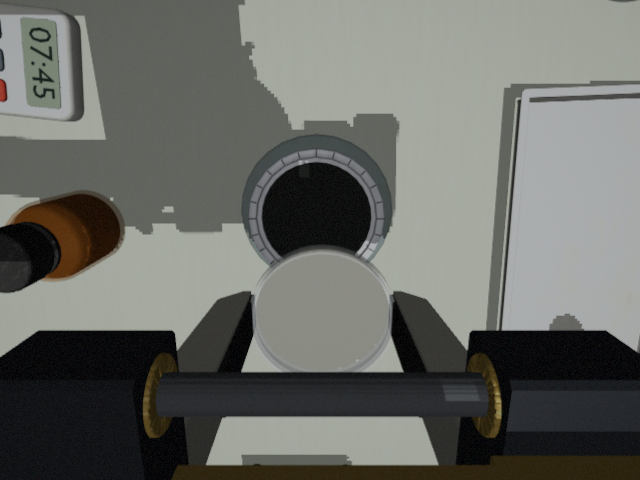

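```bash
python3 - <<'E'
from h import *
P=cam('scene');s=robot.read_state();a=robot.read_camera('scene');tp=s['tool_pos'];u,v=map(int,proj(P,tp));print(u,v)
for dz in (0,-.008,.002,-.0135):print(dz,proj(P,tp+np.array([0,0,dz])), proj(P,tp+np.array([-.02,-.023,dz])))
c=a[v-50:v+50,u-60:u+60];cv2.imwrite('pics/s1.png',cv2.resize(c,None,fx=6,fy=6,interpolation=cv2.INTER_CUBIC))
E
```

```text
303 173
0 (np.float64(303.58158720776254), np.float64(173.61996003593606)) (np.float64(305.26667902195686), np.float64(179.06526725450442))
-0.008 (np.float64(303.72016307450934), np.float64(177.02903650735445)) (np.float64(305.40179810244706), np.float64(182.54384210259144))
0.002 (np.float64(303.54676137151597), np.float64(172.76321678234603)) (np.float64(305.2327170622013), np.float64(178.19093315920853))
-0.0135 (np.float64(303.814764241837), np.float64(179.35630041900453)) (np.float64(305.49402169882256), np.float64(184.91809362641715))
```

View pics/s1.png

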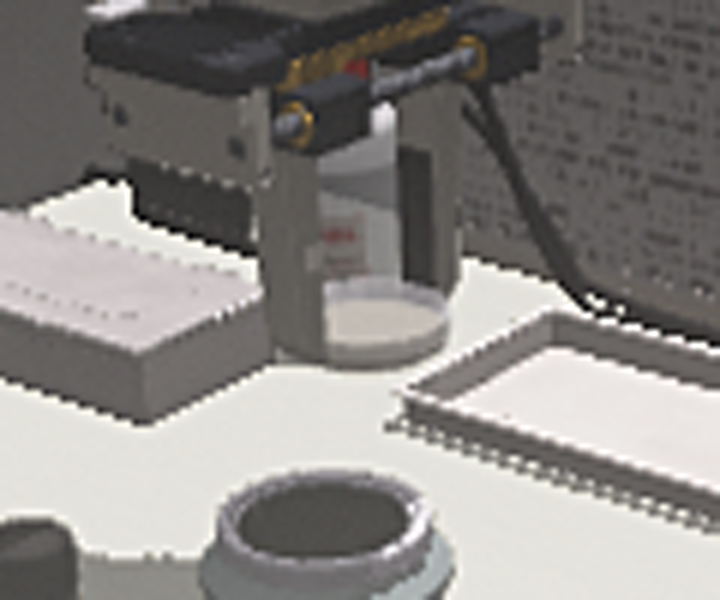

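```bash
python3 - <<'E'
from h import *;import pickle
P,tp=pickle.load(open('w3.pkl','rb'))
print(onz(P,317,215,.026),onz(P,322,310,tp[2]))
E
python3 go.py  .5885 .0900 .075 0 .5885 .09 .041 0
```

```text
[0.5885803  0.09161438 0.026     ] [0.59154808 0.07058938 0.12110639]
t 3.6 tcp [0.5881 0.0635 0.1211] jaw 0.2 open 0.0576 tilt [ 0.005 -1.    -0.002] q [ 0.02  0.18  1.63 -0.01  1.33  0.02]
lin [-0.0267, 0.0459, 0.0006] yaw 0.003 dist 0.053
lin [-0.0269, 0.0799, 0.0006] yaw 0.003 dist 0.084
```

carry_out:
  increments:
    - {"linear": [-0.015, 0, 0], "yaw": 0}
    - {"linear": [-0.026, 0.03, 0.001], "yaw": 0}
    - {"linear": [-0.026, 0.06, 0.001], "yaw": 0}
    - {"linear": [-0.026, 0.068, 0.001], "yaw": 0}
    - {"linear": [-0.026, 0.068, 0.001], "yaw": 0}

```text
t: 4.22
tool_pos: [0.5884, 0.0889, 0.0533]
orientation: [-1.216, 1.207, -1.21]
force: [1.4, 0.5, -0.8]
opening: 0.0581
```

```bash
python3 go.py  .589 .0895 .040 0; python3 -c "
from h import *
print(robot.read_state()['force'])"
```

```text
t 4.22 tcp [0.5884 0.0889 0.0533] jaw 0.1 open 0.0581 tilt [ 0.005 -1.    -0.002] q [ 0.07  0.27  1.66 -0.01  1.22  0.07]
lin [-0.0007, 0.0133, 0.0006] yaw 0.002 dist 0.013
[ 1.38829037  0.47712515 -0.76445736]
```

carry_out:
  increments:
    - {"linear": [-0.001, 0.008, 0.001], "yaw": 0}
    - {"linear": [-0.001, 0.012, 0.001], "yaw": 0}
    - {"linear": [-0.001, 0.014, 0.001], "yaw": 0}

```text
t: 4.6
tool_pos: [0.5895, 0.0898, 0.0394]
orientation: [-1.216, 1.207, -1.211]
force: [-3.2, -1.6, 10.7]
opening: 0.0577
```

```bash
python3 ws.py w4; python3 go.py  .589 .0895 .040 0
```

```text
[0.5894925  0.08975253 0.03941308]
t 4.65 tcp [0.5895 0.0898 0.0395] jaw 0.1 open 0.0582 tilt [ 0.005 -1.    -0.002] q [ 0.07  0.29  1.67 -0.01  1.19  0.07]
lin [0.0003, -0.0005, -0.0005] yaw 0.002 dist 0.001
```

View pics/w4.png

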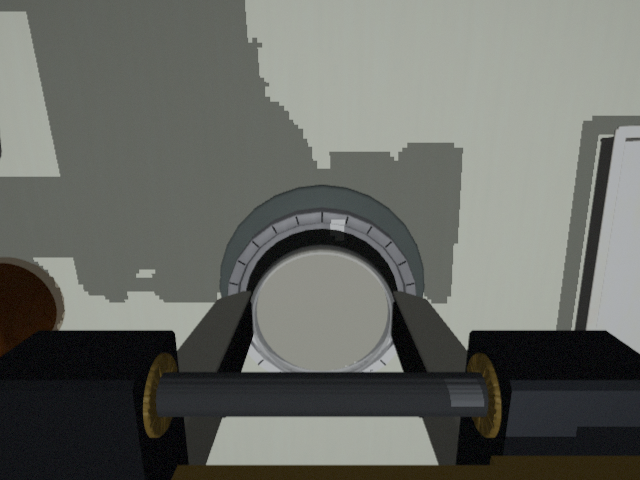

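carry_out:
  increments:
    - {"linear": [0, -0.001, 0], "yaw": 0}
    - {"linear": [0, -0.002, 0], "yaw": 0}
    - {"linear": [0, -0.006, 0], "yaw": 0}
    - {"linear": [0, -0.05, 0], "yaw": 0}
    - {"linear": [0, -0.1, 0], "yaw": 0}
  gripper: 1

```text
t: 5.28
tool_pos: [0.5888, 0.0903, 0.1398]
orientation: [-1.218, 1.209, -1.21]
force: [0.8, 0.8, 0.1]
opening: 0.0928
```

```bash
python3 ws.py w5; python3 go.py  .50 -0.1 .14 0 .434 -.259 .12 0
```

```text
[0.58876565 0.09026294 0.13975206]
t 5.33 tcp [0.5932 0.0907 0.149 ] jaw 0.1 open 0.0929 tilt [ 0.005 -1.     0.007] q [ 0.07  0.17  1.59 -0.01  1.38  0.07]
lin [0.1904, 0.0092, -0.0937] yaw 0.002 dist 0.212
lin [0.3492, 0.0295, -0.1601] yaw 0.002 dist 0.385
```

View pics/w5.png

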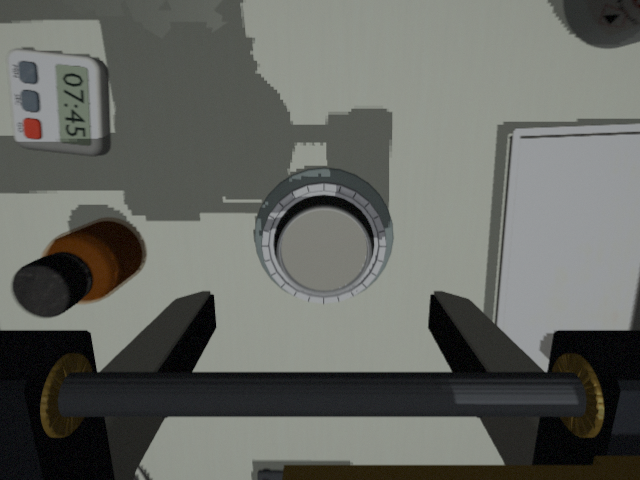

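carry_out:
  increments:
    - {"linear": [0.055, 0.005, -0.025], "yaw": 0}
    - {"linear": [0.11, 0.01, -0.05], "yaw": 0}
    - {"linear": [0.165, 0.015, -0.075], "yaw": 0}
    - {"linear": [0.22, 0.02, -0.1], "yaw": 0}
    - {"linear": [0.275, 0.025, -0.13], "yaw": 0}

```text
t: 5.95
tool_pos: [0.4635, -0.1861, 0.1248]
orientation: [-1.208, 1.199, -1.215]
force: [0.2, -0.2, 0.7]
opening: 0.0929
```

carry_out:
  increments:
    - {"linear": [0.05, 0, -0.03], "yaw": 0}
    - {"linear": [0.074, 0, -0.03], "yaw": 0}
    - {"linear": [0.074, 0, -0.03], "yaw": 0}

```text
t: 6.32
tool_pos: [0.4334, -0.2619, 0.1254]
orientation: [-1.207, 1.2, -1.218]
force: [-1.7, 0.3, -0.3]
opening: 0.0933
```

```bash
python3 ws.py w6; python3 go.py  .434 -.259 .013 0
```

```text
[ 0.43337724 -0.26188702  0.12541433]
t 6.38 tcp [ 0.4336 -0.2606  0.1252] jaw 0.0 open 0.0929 tilt [ 0.005 -1.     0.009] q [-0.64 -0.06  1.87  0.    1.32 -0.64]
lin [-0.0022, 0.1122, -0.0006] yaw 0.001 dist 0.112
```

View pics/w6.png

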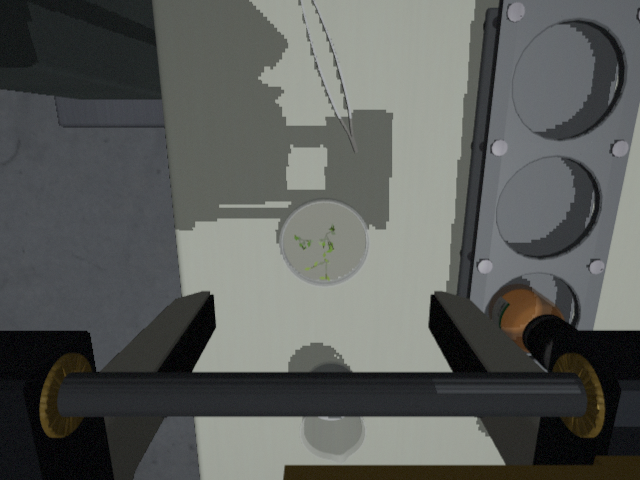

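```bash
python3 - <<'E'
from h import *;import pickle
P,tp=pickle.load(open('w6.pkl','rb'))
print(onz(P,324,242,.013),'holes',onz(P,568,79,.03),onz(P,548,206,.03))
for u,v in((516,12),(499,148),(484,266),(620,149),(597,266)):print(onz(P,u,v,.032))
E
```

```text
[ 0.43478504 -0.26021063  0.013     ] holes [ 0.57360813 -0.15968945  0.03      ] [ 0.57313301 -0.23290381  0.03      ]
[ 0.53857849 -0.12605077  0.032     ]
[ 0.53775055 -0.19788476  0.032     ]
[ 0.53674507 -0.27121845  0.032     ]
[ 0.60972914 -0.19849616  0.032     ]
[ 0.60936362 -0.27143621  0.032     ]
```

carry_out:
  increments:
    - {"linear": [-0.002, 0.05, 0], "yaw": 0}
    - {"linear": [-0.002, 0.09, 0], "yaw": 0}
    - {"linear": [-0.002, 0.106, 0], "yaw": 0}
    - {"linear": [-0.002, 0.112, 0], "yaw": 0}
    - {"linear": [-0.002, 0.112, 0], "yaw": 0}

```text
t: 7.0
tool_pos: [0.4355, -0.2594, 0.0142]
orientation: [-1.207, 1.198, -1.217]
force: [-0.1, -0.5, 0.1]
opening: 0.093
```

```bash
python3 go.py  .434 -.26 .0125 0
```

```text
t 7.0 tcp [ 0.4355 -0.2594  0.0142] jaw 0.1 open 0.093 tilt [ 0.006 -1.     0.01 ] q [-0.64  0.09  1.95  0.    1.1  -0.64]
lin [0.0006, 0.0017, -0.0015] yaw 0.001 dist 0.002
```

carry_out:
  increments:
    - {"linear": [0, 0.003, 0], "yaw": 0}
    - {"linear": [0, 0.003, 0], "yaw": 0}
    - {"linear": [0, 0.003, 0], "yaw": 0}
    - {"linear": [0, 0.003, 0], "yaw": 0}
  gripper: 0.5
  newtons: 15

```text
t: 7.5
tool_pos: [0.4356, -0.2595, 0.0114]
orientation: [-1.207, 1.198, -1.218]
force: [-0.8, -0.5, 2.9]
opening: 0.058
```

```bash
python3 go.py .434 -.26 .14 0 .46 0.0 .16 0 .588 .1925 .14 0
```

```text
t 7.5 tcp [ 0.4356 -0.2595  0.0114] jaw 0.1 open 0.058 tilt [ 0.006 -1.     0.01 ] q [-0.64  0.09  1.95  0.    1.09 -0.64]
lin [0.0013, -0.1286, -0.0003] yaw 0.001 dist 0.129
lin [-0.2585, -0.15, 0.0262] yaw 0.001 dist 0.3
lin [-0.451, -0.1299, 0.1543] yaw 0.001 dist 0.494
```

carry_out:
  increments:
    - {"linear": [0, -0.05, 0], "yaw": 0}
    - {"linear": [0, -0.1, 0], "yaw": 0}
    - {"linear": [-0.03, -0.13, 0.01], "yaw": 0}
    - {"linear": [-0.085, -0.14, 0.03], "yaw": 0}
    - {"linear": [-0.14, -0.14, 0.05], "yaw": 0}

```text
t: 8.12
tool_pos: [0.4852, -0.1178, 0.1528]
orientation: [-1.205, 1.196, -1.221]
force: [0.6, -0.6, -0.0]
opening: 0.0578
```

```bash
python3 go.py .588 .1925 .13 0
```

```text
t 8.12 tcp [ 0.4852 -0.1178  0.1528] jaw -0.0 open 0.0578 tilt [ 0.007 -1.     0.013] q [-0.34 -0.11  1.87 -0.    1.37 -0.34]
lin [-0.3105, 0.0219, 0.1024] yaw -0.0 dist 0.328
```

carry_out:
  increments:
    - {"linear": [-0.055, 0.003, 0.02], "yaw": 0}
    - {"linear": [-0.11, 0.006, 0.04], "yaw": 0}
    - {"linear": [-0.165, 0.01, 0.06], "yaw": 0}
    - {"linear": [-0.22, 0.014, 0.08], "yaw": 0}
    - {"linear": [-0.275, 0.02, 0.1], "yaw": 0}

```text
t: 8.75
tool_pos: [0.5861, 0.1589, 0.1322]
orientation: [-1.204, 1.196, -1.221]
force: [0.9, -0.6, -0.3]
opening: 0.058
```

```bash
python3 go.py .588 .1925 .06 0
```

```text
t 8.75 tcp [0.5861 0.1589 0.1322] jaw -0.0 open 0.058 tilt [ 0.007 -1.     0.014] q [ 0.19  0.2   1.59 -0.01  1.34  0.19]
lin [-0.0341, 0.0719, 0.0009] yaw -0.0 dist 0.08
```

carry_out:
  increments:
    - {"linear": [-0.03, 0, 0.001], "yaw": 0}
    - {"linear": [-0.034, 0.03, 0.001], "yaw": 0}
    - {"linear": [-0.034, 0.07, 0.001], "yaw": 0}
    - {"linear": [-0.034, 0.075, 0.001], "yaw": 0}
    - {"linear": [-0.034, 0.075, 0.001], "yaw": 0}

```text
t: 9.38
tool_pos: [0.5883, 0.1922, 0.0574]
orientation: [-1.204, 1.196, -1.222]
force: [0.5, 0.5, 0.8]
opening: 0.0576
```

```bash
python3 ws.py w7; python3 snap.py top t7; python3 go.py .588 .1925 .013 0;python3 - <<'E'
import cv2
a=cv2.imread('pics/t7.png')
cv2.imwrite('pics/t7c.png',cv2.resize(a[160:260,180:320],None,fx=5,fy=5,interpolation=cv2.INTER_CUBIC))
E
```

```text
[0.5882638  0.19221001 0.05740368]
t 9.47 tcp [0.5896 0.1925 0.0591] jaw -0.0 open 0.0578 tilt [ 0.007 -1.     0.017] q [ 0.24  0.31  1.6  -0.01  1.22  0.24]
lin [-0.0003, 0.0461, -0.0024] yaw -0.001 dist 0.046
```

View pics/w7.png

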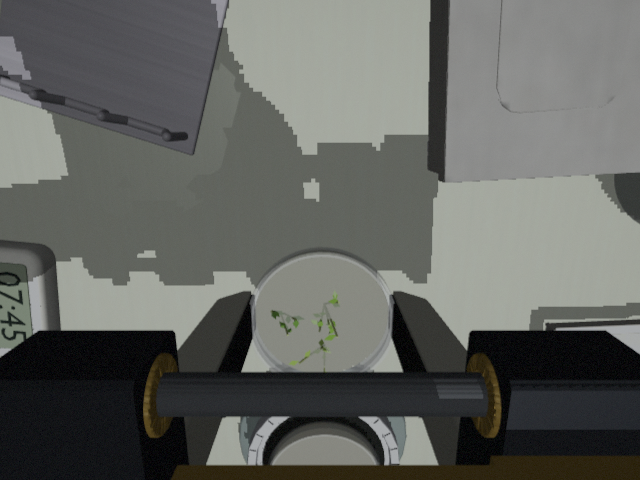

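View pics/t7c.png

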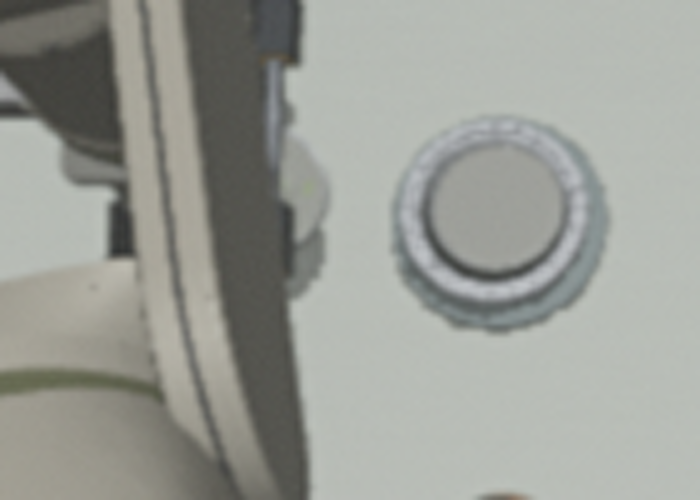

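carry_out:
  increments:
    - {"linear": [0.001, 0.025, -0.002], "yaw": 0}
    - {"linear": [0.001, 0.038, -0.002], "yaw": 0}
    - {"linear": [0.001, 0.045, -0.002], "yaw": 0}
    - {"linear": [0.001, 0.047, -0.002], "yaw": 0}

```text
t: 9.98
tool_pos: [0.5885, 0.1912, 0.0122]
orientation: [-1.201, 1.194, -1.222]
force: [0.1, -0.9, 0.2]
opening: 0.0579
```

```bash
python3 go.py .588 .1915 .012 0
```

```text
t 9.97 tcp [0.5885 0.1912 0.0122] jaw -0.0 open 0.0579 tilt [ 0.007 -1.     0.017] q [ 0.24  0.36  1.63 -0.01  1.14  0.24]
lin [-0.0003, 0.0002, -0.0005] yaw -0.001 dist 0.001
```

carry_out:
  increments:
    - {"linear": [0, 0.001, 0], "yaw": 0}
    - {"linear": [0, 0.001, 0], "yaw": 0}
    - {"linear": [0, 0, 0], "yaw": 0}
    - {"linear": [0, -0.05, 0], "yaw": 0}
    - {"linear": [0, -0.1, 0], "yaw": 0}
  gripper: 1

```text
t: 10.6
tool_pos: [0.5861, 0.1917, 0.1128]
orientation: [-1.203, 1.195, -1.222]
force: [0.8, 0.8, 0.8]
opening: 0.0927
```

```bash
python3 ws.py w8; python3 go.py .55 .1 .15 0  0.436 -0.1445 0.12 71
```

```text
[0.58613642 0.19170935 0.11279164]
t 10.65 tcp [0.5905 0.1929 0.122 ] jaw -0.0 open 0.0927 tilt [ 0.004 -1.     0.026] q [ 0.24  0.23  1.57 -0.01  1.32  0.24]
lin [0.0931, -0.0287, -0.0397] yaw -0.001 dist 0.105
lin [0.3375, -0.0006, -0.1543] yaw -1.24 dist 0.371
```

View pics/w8.png

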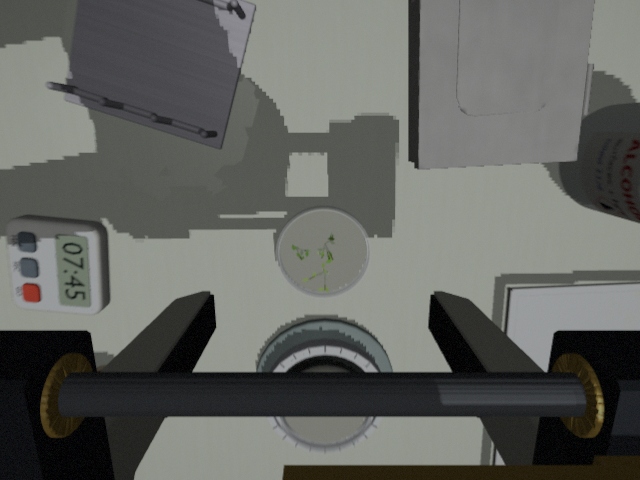

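carry_out:
  increments:
    - {"linear": [0.055, -0.03, -0.025], "yaw": -0.08}
    - {"linear": [0.11, -0.03, -0.05], "yaw": -0.16}
    - {"linear": [0.165, -0.02, -0.075], "yaw": -0.24}
    - {"linear": [0.22, -0.01, -0.1], "yaw": -0.335}
    - {"linear": [0.275, -0.001, -0.125], "yaw": -0.335}

```text
t: 11.28
tool_pos: [0.4648, -0.0832, 0.1211]
orientation: [-1.337, 0.935, -0.977]
force: [0.0, -0.5, 1.0]
opening: 0.093
```

```bash
python3 - <<'E'
from h import *;import pickle
P,tp=pickle.load(open('w8.pkl','rb'))
print('seed',onz(P,323.5,251,.013),'foot?')
E
python3 snap.py top t9; python3 -c "
import cv2
a=cv2.imread('pics/t9.png')
cv2.imwrite('pics/t9c.png',cv2.resize(a[160:260,180:340],None,fx=5,fy=5,interpolation=cv2.INTER_CUBIC))"
python3 go.py .436 -.1445 .1 19.2
```

```text
seed [0.58763701 0.19068489 0.013     ] foot?
t 11.32 tcp [ 0.4613 -0.089   0.1193] jaw 19.0 open 0.0928 tilt [ 0.015 -1.     0.019] q [-0.3  -0.18  1.99 -0.    1.3  -0.63]
lin [0.044, 0.0192, -0.0424] yaw -0.003 dist 0.064
```

View pics/t9c.png

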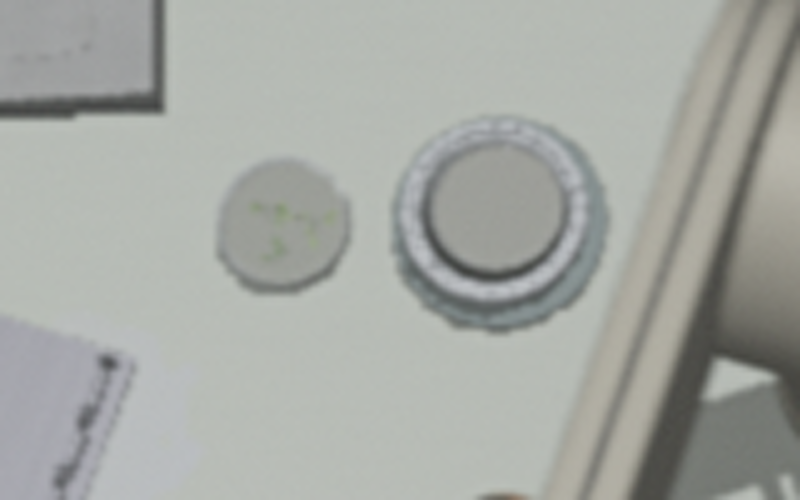

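carry_out:
  increments:
    - {"linear": [0.03, 0.01, -0.03], "yaw": 0}
    - {"linear": [0.044, 0.02, -0.042], "yaw": 0}
    - {"linear": [0.044, 0.02, -0.042], "yaw": 0}
    - {"linear": [0.044, 0.02, -0.042], "yaw": 0}

```text
t: 11.82
tool_pos: [0.437, -0.144, 0.0997]
orientation: [-1.34, 0.94, -0.98]
force: [-0.4, -0.1, -0.3]
opening: 0.0931
```

```bash
python3 ws.py w10; python3 go.py .436 -.1445 .0095 19.2
```

```text
[ 0.43697203 -0.14398906  0.09969529]
t 11.88 tcp [ 0.4372 -0.1438  0.0998] jaw 19.1 open 0.093 tilt [ 0.015 -1.     0.02 ] q [-0.43 -0.18  2.03  0.    1.27 -0.77]
lin [-0.0011, 0.0902, -0.0032] yaw -0.002 dist 0.09
```

View pics/w10.png

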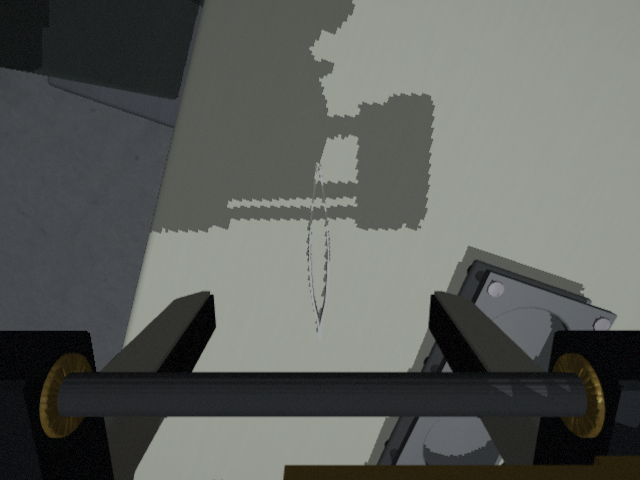

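```bash
python3 - <<'E'
from h import *;import pickle
P,tp=pickle.load(open('w10.pkl','rb'))
a=onz(P,319,162,.004);b=onz(P,320,338,.004);print(a,b,(a+b)/2,np.linalg.norm(a-b),np.degrees(np.arctan2(*(b-a)[1::-1])))
E
python3 go.py .436 -.1445 .0095 19.2
```

```text
[ 0.41783616 -0.09194832  0.004     ] [ 0.45651285 -0.20254018  0.004     ] [ 0.43717451 -0.14724425  0.004     ] 0.11715991198188773 -70.72401604066349
t 11.88 tcp [ 0.4372 -0.1438  0.0998] jaw 19.1 open 0.093 tilt [ 0.015 -1.     0.02 ] q [-0.43 -0.18  2.03  0.    1.27 -0.77]
lin [-0.0011, 0.0902, -0.0032] yaw -0.002 dist 0.09
```

carry_out:
  increments:
    - {"linear": [0.002, 0.05, -0.001], "yaw": 0}
    - {"linear": [0.002, 0.08, -0.001], "yaw": 0}
    - {"linear": [0.002, 0.089, -0.001], "yaw": 0}
    - {"linear": [0.002, 0.09, -0.001], "yaw": 0}

```text
t: 12.38
tool_pos: [0.4396, -0.1462, 0.0103]
orientation: [-1.341, 0.939, -0.979]
force: [0.7, -0.6, 1.0]
opening: 0.093
```

```bash
python3 go.py .4365 -.146 .0095 19.2
```

```text
t 12.38 tcp [ 0.4396 -0.1462  0.0103] jaw 19.1 open 0.093 tilt [ 0.015 -1.     0.02 ] q [-0.43 -0.04  2.08  0.    1.07 -0.77]
lin [-0.0013, 0.0007, -0.0029] yaw -0.001 dist 0.003
```

carry_out:
  increments:
    - {"linear": [0, 0, -0.003], "yaw": 0}
    - {"linear": [0, 0, -0.003], "yaw": 0}
    - {"linear": [0, 0, -0.003], "yaw": 0}
    - {"linear": [0, 0, -0.003], "yaw": 0}
    - {"linear": [0, 0, -0.003], "yaw": 0}
  gripper: 0
  newtons: 25

```text
t: 13.0
tool_pos: [0.4368, -0.1473, 0.0103]
orientation: [-1.341, 0.939, -0.979]
force: [1.1, -0.7, 0.9]
opening: 0.0475
```

carry_out:
  increments:
    - {"linear": [0, 0, 0], "yaw": 0}
    - {"linear": [0, 0, 0], "yaw": 0}
    - {"linear": [0, -0.04, 0], "yaw": 0}
    - {"linear": [0, -0.09, 0], "yaw": 0}
    - {"linear": [0, -0.13, 0], "yaw": 0}

```text
t: 13.62
tool_pos: [0.4338, -0.1463, 0.1422]
orientation: [-1.341, 0.938, -0.98]
force: [1.2, 0.6, -0.0]
opening: 0.001
```

```bash
python3 ws.py w11; python3 go.py .4884 .3071 .1 -17.4
```

```text
[ 0.43381783 -0.14634913  0.14224531]
t 13.68 tcp [ 0.4364 -0.1475  0.1479] jaw 19.1 open 0.0007 tilt [ 0.021 -0.999  0.026] q [-0.44 -0.24  1.99  0.    1.36 -0.77]
lin [-0.4135, 0.0444, 0.1968] yaw 0.638 dist 0.46
```

View pics/w11.png

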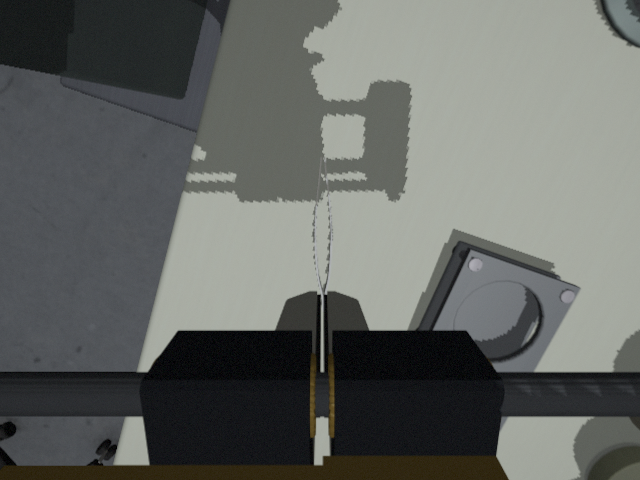

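carry_out:
  increments:
    - {"linear": [0, 0.0, 0], "yaw": 0}
    - {"linear": [0, 0.03, 0], "yaw": 0}
    - {"linear": [0, 0.08, 0], "yaw": 0}
    - {"linear": [0, 0.11, 0], "yaw": 0}
    - {"linear": [0, 0.11, 0], "yaw": 0}
  gripper: 0.4

```text
t: 14.3
tool_pos: [0.4367, -0.1472, 0.0342]
orientation: [-1.341, 0.938, -0.979]
force: [-0.0, 0.5, 0.4]
opening: 0.0371
```

```bash
python3 - <<'E'
from h import *;import pickle
P,tp=pickle.load(open('w11.pkl','rb'))
a=onz(P,322,153,.004);b=onz(P,322,293,.004);print(a,b,(a+b)/2,np.linalg.norm(a-b),np.degrees(np.arctan2(*(b-a)[1::-1])))
E
python3 ws.py w12;python3 go.py .4365 -.146 .0095 19.2
```

```text
[ 0.41641738 -0.09104151  0.004     ] [ 0.4507837  -0.18993773  0.004     ] [ 0.43360054 -0.14048962  0.004     ] 0.1046972111153197 -70.83771991737143
[ 0.43666955 -0.14721881  0.03421128]
t 14.35 tcp [ 0.4384 -0.148   0.0364] jaw 19.1 open 0.0369 tilt [ 0.018 -1.     0.023] q [-0.44 -0.09  2.08  0.    1.13 -0.77]
lin [-0.003, 0.0268, -0.0017] yaw -0.001 dist 0.027
```

View pics/w12.png

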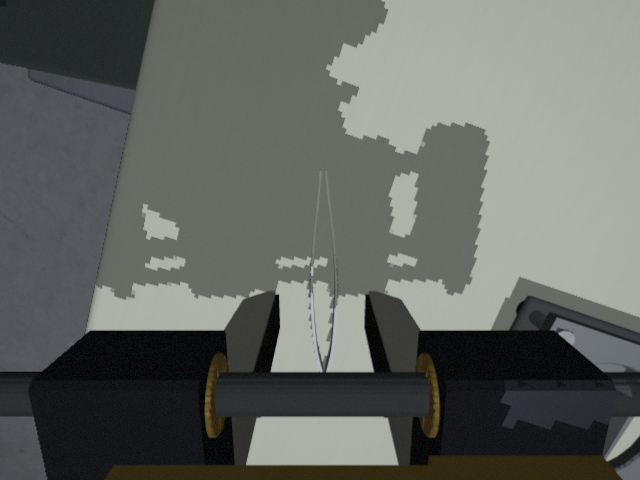

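carry_out:
  increments:
    - {"linear": [-0.0025, 0.015, -0.002], "yaw": 0}
    - {"linear": [-0.0025, 0.023, -0.002], "yaw": 0}
    - {"linear": [-0.0025, 0.0265, -0.002], "yaw": 0}
    - {"linear": [-0.0025, 0.0265, -0.002], "yaw": 0}

```text
t: 14.85
tool_pos: [0.4364, -0.1466, 0.0099]
orientation: [-1.34, 0.935, -0.982]
force: [0.7, -0.2, 0.0]
opening: 0.0369
```

carry_out:
  increments:
    - {"linear": [0, 0, 0], "yaw": 0}
    - {"linear": [0, 0, 0], "yaw": 0}
    - {"linear": [0, 0, 0], "yaw": 0}
    - {"linear": [0, 0, 0], "yaw": 0}
    - {"linear": [0, 0, 0], "yaw": 0}
  gripper: 0

```text
t: 15.48
tool_pos: [0.4367, -0.1467, 0.0101]
orientation: [-1.34, 0.935, -0.982]
force: [-0.5, 0.2, 1.8]
opening: 0.0126
```

carry_out:
  increments:
    - {"linear": [0, -0.05, 0], "yaw": 0}
    - {"linear": [0, -0.11, 0], "yaw": 0}
    - {"linear": [-0.03, -0.14, 0.01], "yaw": 0.06}
    - {"linear": [-0.08, -0.14, 0.03], "yaw": 0.2}
    - {"linear": [-0.13, -0.14, 0.05], "yaw": 0.34}

```text
t: 16.1
tool_pos: [0.4376, -0.005, 0.1496]
orientation: [-1.188, 1.191, -1.24]
force: [0.8, 0.1, -1.0]
opening: 0.0126
```

```bash
python3 go.py .4884 .25 .15 -17.4
```

```text
t 16.1 tcp [ 0.4376 -0.005   0.1496] jaw -0.7 open 0.0126 tilt [ 0.01  -0.999  0.03 ] q [-0.12 -0.31  2.04 -0.01  1.38 -0.11]
lin [-0.2556, -0.0014, 0.0477] yaw 0.292 dist 0.26
```

carry_out:
  increments:
    - {"linear": [-0.055, 0, 0.01], "yaw": 0.1}
    - {"linear": [-0.11, 0, 0.02], "yaw": 0.2}
    - {"linear": [-0.165, 0, 0.03], "yaw": 0.29}
    - {"linear": [-0.21, 0, 0.04], "yaw": 0.29}
    - {"linear": [-0.22, 0, 0.045], "yaw": 0.29}

```text
t: 16.73
tool_pos: [0.485, 0.2169, 0.1484]
orientation: [-1.033, 1.399, -1.444]
force: [0.1, 0.1, -0.0]
opening: 0.0126
```

```bash
python3 ws.py w13; python3 go.py .4884 .3071 .08 -17.4
```

```text
[0.48503726 0.21685991 0.14842033]
t 16.77 tcp [0.4855 0.2164 0.1485] jaw -17.2 open 0.0126 tilt [ 0.    -1.     0.031] q [ 0.34 -0.03  1.8  -0.02  1.35  0.64]
lin [-0.0876, 0.0676, -0.0261] yaw 0.004 dist 0.114
```

View pics/w13.png

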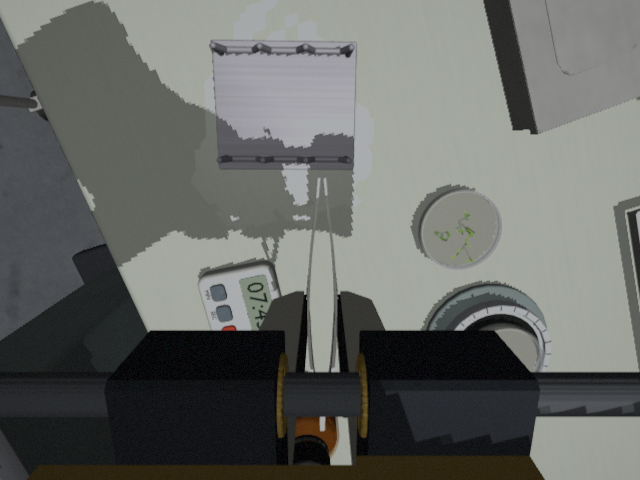

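```bash
python3 - <<'E'
from h import *
a=cv2.imread('pics/w13.png')
cv2.imwrite('pics/w13c.png',cv2.resize(a[30:180,195:375],None,fx=4,fy=4,interpolation=cv2.INTER_CUBIC))
E
```

```text
(no output)
```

View pics/w13c.png

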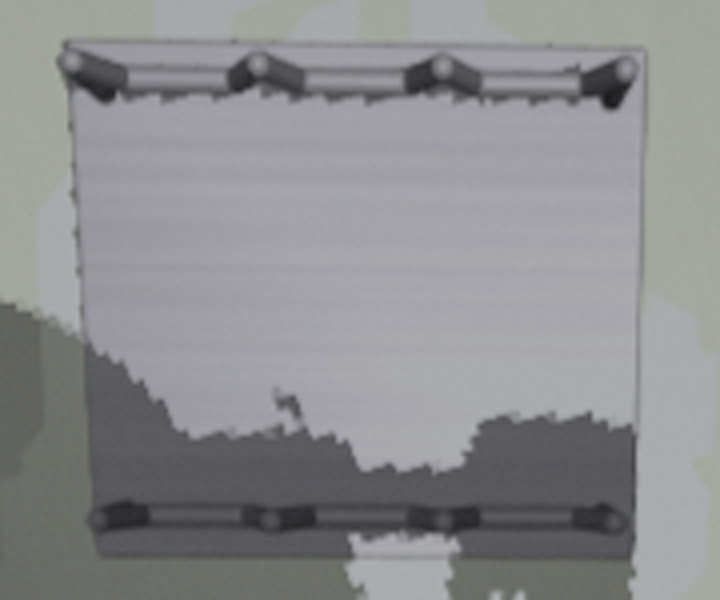

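```bash
python3 - <<'E'
from h import *;import pickle
P,tp=pickle.load(open('w13.pkl','rb'))
C=lambda x,y:(195+(x-1.5)/4,30+(y-1.5)/4)
F=np.array([onz(P,*C(*c),.031) for c in((70,62),(258,63),(442,66),(625,70))]);N=np.array([onz(P,*C(*c),.031) for c in((98,519),(272,520),(444,520),(615,520))])
print(F.round(4),N.round(4));c=(F.mean(0)+N.mean(0))/2
u=F[3]-F[0]+N[3]-N[0];print('c',c,np.linalg.norm(F[3]-F[0]),'ang x',np.degrees(np.arctan2(u[1],u[0])));v=F.mean(0)-N.mean(0);print(np.linalg.norm(v),np.degrees(np.arctan2(v[1],v[0])))
# forceps tip end held
print(onz(P,322,180,tp[2]-.006))
u/=np.linalg.norm(u)
for k in(-1,0,1):print(k,(c+.028*k*u).round(4))
E
```

```text
[[0.4611 0.3536 0.031 ]
 [0.488  0.3454 0.031 ]
 [0.5145 0.337  0.031 ]
 [0.5409 0.3284 0.031 ]] [[0.4411 0.2893 0.031 ]
 [0.4677 0.2809 0.031 ]
 [0.4943 0.2727 0.031 ]
 [0.5209 0.2644 0.031 ]]
c [0.49106335 0.30897639 0.031     ] 0.0837161114658404 ang x -17.435534025132075
0.0673421676170958 72.5720990006474
[0.50083514 0.26972181 0.14242033]
-1 [0.4643 0.3174 0.031 ]
0 [0.4911 0.309  0.031 ]
1 [0.5178 0.3006 0.031 ]
```

```bash
python3 go.py .4905 .3085 .062 -17.4
```

```text
t 16.77 tcp [0.4855 0.2164 0.1485] jaw -17.2 open 0.0126 tilt [ 0.    -1.     0.031] q [ 0.34 -0.03  1.8  -0.02  1.35  0.64]
lin [-0.0895, 0.0857, -0.0251] yaw 0.004 dist 0.126
```

carry_out:
  increments:
    - {"linear": [-0.05, 0, -0.014], "yaw": 0.004}
    - {"linear": [-0.0895, 0.02, -0.025], "yaw": 0.004}
    - {"linear": [-0.0895, 0.07, -0.025], "yaw": 0.004}
    - {"linear": [-0.0895, 0.0857, -0.025], "yaw": 0.004}
    - {"linear": [-0.0895, 0.0857, -0.025], "yaw": 0.004}

```text
t: 17.4
tool_pos: [0.4897, 0.3067, 0.0609]
orientation: [-1.033, 1.404, -1.449]
force: [0.8, 0.3, 0.2]
opening: 0.0125
```

```bash
python3 ws.py w14; python3 go.py .4905 .3085 .028 -17.4
```

```text
[0.48974396 0.30673136 0.06090051]
t 17.45 tcp [0.491  0.3075 0.0627] jaw -17.5 open 0.0126 tilt [ 0.    -1.     0.031] q [ 0.49  0.19  1.73 -0.02  1.2   0.8 ]
lin [-0.0008, 0.0346, -0.0018] yaw -0.001 dist 0.035
```

View pics/w14.png

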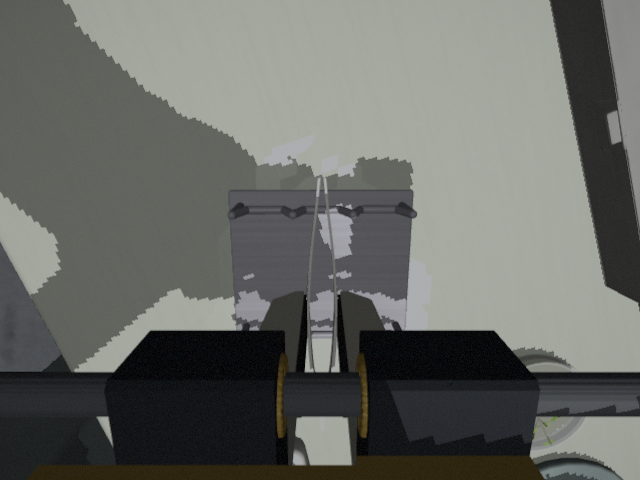

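carry_out:
  increments:
    - {"linear": [-0.001, 0.015, -0.001], "yaw": 0}
    - {"linear": [-0.001, 0.026, -0.001], "yaw": 0}
    - {"linear": [-0.001, 0.0325, -0.001], "yaw": 0}
    - {"linear": [-0.001, 0.0345, -0.001], "yaw": 0}

```text
t: 17.95
tool_pos: [0.491, 0.3082, 0.0279]
orientation: [-1.031, 1.403, -1.449]
force: [-4.6, -2.3, 10.5]
opening: 0.0125
```

```bash
python3 ws.py w15; python3 go.py .4905 .3085 .028 -17.4
```

```text
[0.49104174 0.30820694 0.02787212]
t 18.0 tcp [0.4911 0.3082 0.0281] jaw -17.5 open 0.0123 tilt [ 0.001 -1.     0.031] q [ 0.49  0.24  1.74 -0.03  1.14  0.8 ]
lin [-0.0001, 0.0001, -0.0007] yaw -0.001 dist 0.001
```

View pics/w15.png

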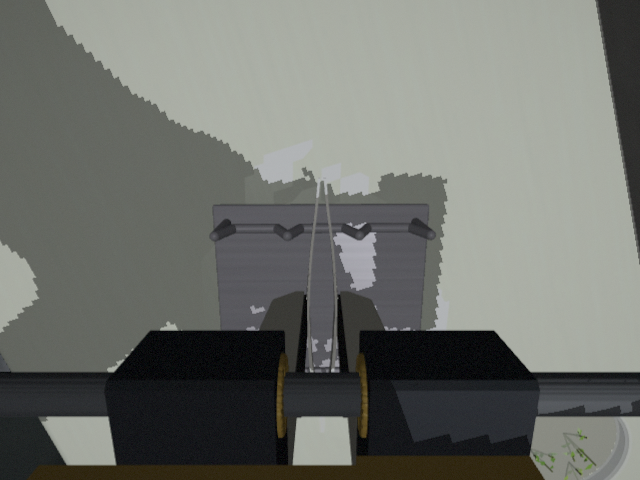

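carry_out:
  increments:
    - {"linear": [0, 0, 0], "yaw": 0}
    - {"linear": [0, 0, 0], "yaw": 0}
    - {"linear": [0, -0.01, 0], "yaw": 0}
    - {"linear": [0, -0.06, 0], "yaw": 0}
    - {"linear": [0, -0.12, 0], "yaw": 0}
  gripper: 0.5

```text
t: 18.62
tool_pos: [0.4866, 0.309, 0.1486]
orientation: [-1.034, 1.404, -1.449]
force: [0.5, 0.7, 0.6]
opening: 0.0465
```

```bash
python3 ws.py w16; python3 go.py .45 .0 .17 0
```

```text
[0.48655268 0.30895846 0.14862986]
t 18.68 tcp [0.491  0.3116 0.1597] jaw -17.5 open 0.0464 tilt [-0.007 -0.999  0.039] q [ 0.49  0.09  1.65 -0.02  1.36  0.8 ]
lin [0.3095, -0.0103, 0.0548] yaw -0.305 dist 0.314
```

View pics/w16.png

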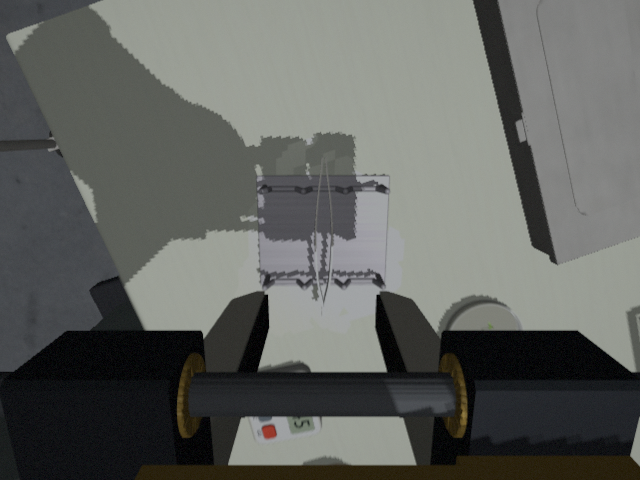

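carry_out:
  increments:
    - {"linear": [0.055, -0.01, 0.008], "yaw": -0.06}
    - {"linear": [0.11, -0.01, 0.017], "yaw": -0.12}
    - {"linear": [0.165, -0.01, 0.027], "yaw": -0.18}
    - {"linear": [0.22, -0.01, 0.037], "yaw": -0.24}
    - {"linear": [0.275, -0.01, 0.047], "yaw": -0.305}
  gripper: 1

```text
t: 19.3
tool_pos: [0.4528, 0.0336, 0.1706]
orientation: [-1.184, 1.174, -1.23]
force: [0.4, -0.1, 0.2]
opening: 0.0908
```

```bash
python3 go.py .45 -.25 .16 0 .435 -.3 .16 0
```

```text
t 19.3 tcp [0.4528 0.0336 0.1706] jaw 0.2 open 0.0908 tilt [ 0.005 -0.999  0.041] q [-0.04 -0.29  1.99 -0.    1.4  -0.04]
lin [0.2836, 0.0119, -0.004] yaw 0.003 dist 0.284
lin [0.3335, 0.0115, -0.0192] yaw 0.003 dist 0.334
```

carry_out:
  increments:
    - {"linear": [0.055, -0.03, 0], "yaw": 0}
    - {"linear": [0.11, -0.06, -0.002], "yaw": 0}
    - {"linear": [0.165, -0.04, -0.004], "yaw": 0}
    - {"linear": [0.22, -0.01, -0.008], "yaw": 0}
    - {"linear": [0.26, 0.03, -0.01], "yaw": 0}
  gripper: 1

```text
t: 19.92
tool_pos: [0.4454, -0.2296, 0.1428]
orientation: [-1.182, 1.171, -1.235]
force: [-0.5, 0.4, -0.5]
opening: 0.0928
```

```bash
python3 go.py .435 -.32 .16 0
```

```text
t 19.93 tcp [ 0.4454 -0.2296  0.1428] jaw 0.1 open 0.0928 tilt [ 0.008 -0.999  0.045] q [-0.59 -0.13  1.9   0.02  1.33 -0.6 ]
lin [0.0905, -0.0169, -0.0098] yaw 0.001 dist 0.093
```

carry_out:
  increments:
    - {"linear": [0.05, -0.01, -0.005], "yaw": 0}
    - {"linear": [0.09, -0.02, -0.01], "yaw": 0}
    - {"linear": [0.09, -0.02, -0.01], "yaw": 0}
    - {"linear": [0.09, -0.02, -0.01], "yaw": 0}

```text
t: 20.42
tool_pos: [0.4347, -0.3192, 0.1632]
orientation: [-1.182, 1.171, -1.235]
force: [-0.1, 0.7, 0.4]
opening: 0.0931
```

```bash
python3 ws.py w17; python3 go.py .435 -.36 .16 0
```

```text
[ 0.434672   -0.31917047  0.16323978]
t 20.48 tcp [ 0.4347 -0.3186  0.163 ] jaw 0.1 open 0.0932 tilt [ 0.007 -0.999  0.045] q [-0.74 -0.04  1.78  0.03  1.36 -0.75]
lin [0.0414, 0.0033, 0.0001] yaw 0.002 dist 0.042
```

View pics/w17.png

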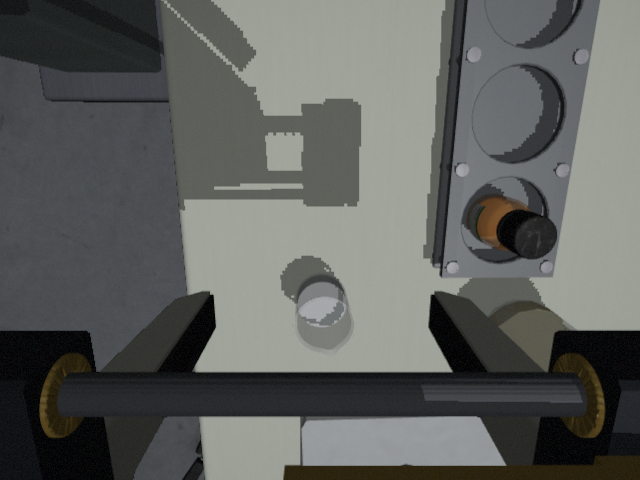

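```bash
python3 - <<'E'
from h import *
a=cv2.imread('pics/w17.png')[235:370,250:400]
a=cv2.createCLAHE(3,(4,4)).apply(cv2.cvtColor(a,cv2.COLOR_BGR2GRAY))
cv2.imwrite('pics/w17c.png',cv2.resize(a,None,fx=5,fy=4.4,interpolation=cv2.INTER_CUBIC) if 0 else cv2.resize(a,None,fx=4.4,fy=4.4,interpolation=cv2.INTER_CUBIC))
E
```

```text
(no output)
```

View pics/w17c.png

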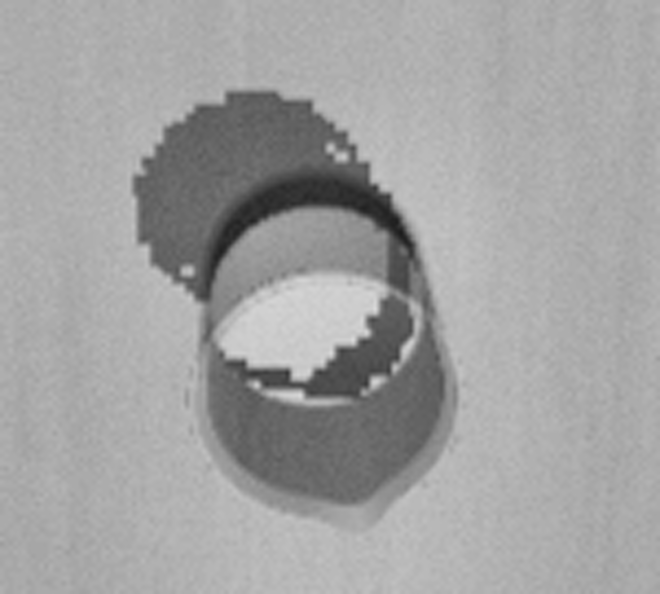

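```bash
python3 - <<'E'
from h import *;import pickle
P,tp=pickle.load(open('w17.pkl','rb'))
print(onz(P,324.3,324,.057)); c=onz(P,324.3,324,.057)
t=np.linspace(0,6.28,13)
for z in(.057,0.003):
  q=np.array([proj(P,[c[0]+.022*np.cos(k),c[1]+.022*np.sin(k),z]) for k in t]);q=(q-[250,235])*4.4;print(z,q.min(0),q.max(0))
E
python3 go.py .435 -.362 .1 16 .435 -.362 .038 16
```

```text
[ 0.44020805 -0.3752675   0.057     ]
0.057 [187.91879138 262.55180594] [465.00272988 515.35878754]
0.003 [194.38042628 149.87246714] [429.47421126 368.89618469]
t 20.48 tcp [ 0.4347 -0.3186  0.163 ] jaw 0.1 open 0.0932 tilt [ 0.007 -0.999  0.045] q [-0.74 -0.04  1.78  0.03  1.36 -0.75]
lin [0.0429, 0.0633, -0.0026] yaw -0.277 dist 0.077
lin [0.0425, 0.1252, -0.0054] yaw -0.277 dist 0.132
```

```bash
python3 - <<'E'
from h import *
a=cv2.imread('pics/top0.png')[240:300,455:535]
cv2.imwrite('pics/bk.png',cv2.resize(a,None,fx=9,fy=9,interpolation=cv2.INTER_CUBIC))
P=cam('top');c=[.44,-.3755]
t=np.linspace(0,6.28,40)
for z in(.057,0.002):
  q=np.array([proj(P,[c[0]+.022*np.cos(k),c[1]+.022*np.sin(k),z]) for k in t]);q=(q-[455,240])*9;print(z,q.min(0),q.max(0))
E
```

```text
0.057 [276.30207566 147.32185097] [466.71314193 333.79815746]
0.002 [212.81949589 183.22185179] [393.86314614 360.88617424]
```

View pics/bk.png

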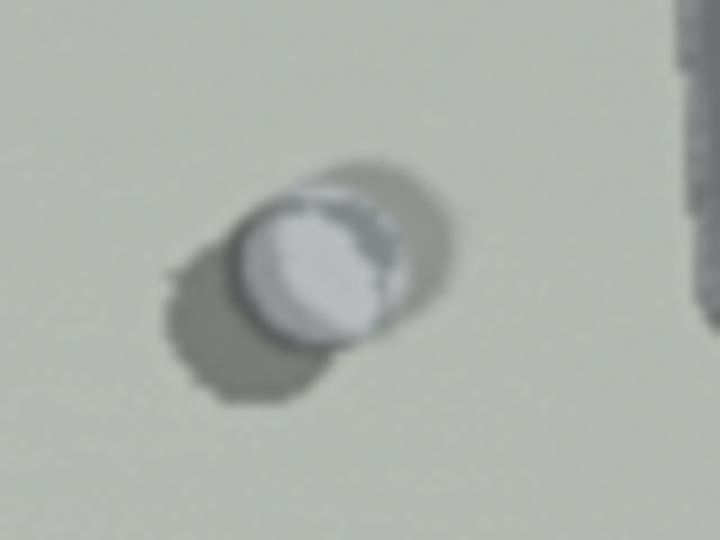

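```bash
python3 - <<'E'
from h import *
P=cam('top')
# jar lower base left/bottom edges and lid edges in top0
for c in((488,195),(492,205),(500,209)):print('base',onz(P,*c,0))
for z in(.1,.13):
  for c in((499,183),(517,197),(517,166)):print('lid',z,onz(P,*c,z))
E
python3 go.py .440 -.3755 .11 16
```

```text
base [ 0.61287607 -0.38297319  0.        ]
base [ 0.58938417 -0.39081113  0.        ]
base [ 0.58009391 -0.40826225  0.        ]
lid 0.1 [ 0.60968127 -0.3769598   0.1       ]
lid 0.1 [ 0.57959331 -0.41219272  0.1       ]
lid 0.1 [ 0.64681336 -0.41616637  0.1       ]
lid 0.13 [ 0.60016863 -0.36727403  0.13      ]
lid 0.13 [ 0.5709676  -0.40146836  0.13      ]
lid 0.13 [ 0.63620616 -0.40532488  0.13      ]
t 20.48 tcp [ 0.4347 -0.3186  0.163 ] jaw 0.1 open 0.0932 tilt [ 0.007 -0.999  0.045] q [-0.74 -0.04  1.78  0.03  1.36 -0.75]
lin [0.0565, 0.0536, 0.0028] yaw -0.277 dist 0.078
```

carry_out:
  increments:
    - {"linear": [0.03, 0, 0.001], "yaw": -0.15}
    - {"linear": [0.0565, 0.02, 0.003], "yaw": -0.277}
    - {"linear": [0.0565, 0.054, 0.003], "yaw": -0.277}
    - {"linear": [0.0565, 0.054, 0.003], "yaw": -0.277}
    - {"linear": [0.0565, 0.054, 0.003], "yaw": -0.277}

```text
t: 21.1
tool_pos: [0.4407, -0.3747, 0.1106]
orientation: [-1.307, 0.964, -1.031]
force: [1.1, -0.0, 0.4]
opening: 0.0933
```

```bash
python3 ws.py w18; python3 go.py .440 -.3755 .039 16
```

```text
[ 0.44073955 -0.37474485  0.11058011]
t 21.15 tcp [ 0.4411 -0.3753  0.1113] jaw 16.1 open 0.0929 tilt [ 0.021 -0.999  0.042] q [-0.81  0.12  1.72  0.03  1.27 -1.1 ]
lin [-0.0016, 0.0721, -0.0042] yaw 0.001 dist 0.072
```

View pics/w18.png

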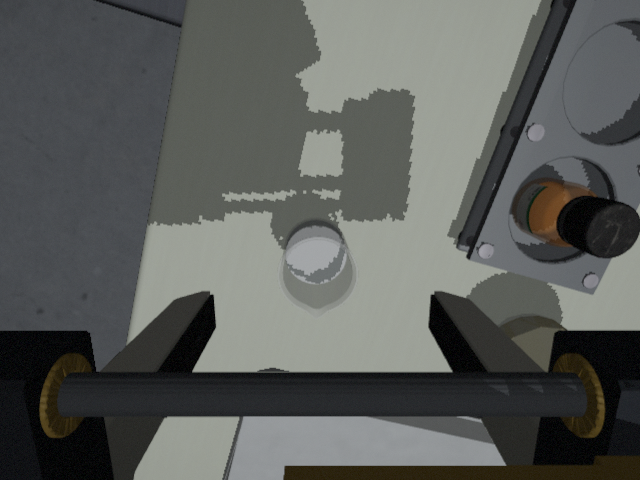

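Spout now points straight down in the image at (318,313), so the jaw is along the beaker's x axis. Descend.

carry_out:
  increments:
    - {"linear": [-0.001, 0.03, -0.002], "yaw": 0}
    - {"linear": [-0.001, 0.06, -0.004], "yaw": 0}
    - {"linear": [-0.001, 0.071, -0.004], "yaw": 0}
    - {"linear": [-0.001, 0.071, -0.004], "yaw": 0}

```text
t: 21.65
tool_pos: [0.4405, -0.3759, 0.0407]
orientation: [-1.307, 0.962, -1.032]
force: [-0.1, -0.2, 0.4]
opening: 0.093
```

carry_out:
  increments:
    - {"linear": [0, 0, 0], "yaw": 0}
    - {"linear": [0, 0, 0], "yaw": 0}
    - {"linear": [0, 0, 0], "yaw": 0}
    - {"linear": [0, 0, 0], "yaw": 0}
    - {"linear": [0, 0, 0], "yaw": 0}
  gripper: 0.3
  newtons: 15

```text
t: 22.28
tool_pos: [0.4405, -0.3759, 0.0407]
orientation: [-1.307, 0.962, -1.032]
force: [0.2, 0.3, 1.0]
opening: 0.0478
```

carry_out:
  increments:
    - {"linear": [0, 0, 0], "yaw": 0}
    - {"linear": [0, 0, 0], "yaw": 0}

```text
t: 22.52
tool_pos: [0.4404, -0.376, 0.0407]
orientation: [-1.307, 0.962, -1.032]
force: [-0.3, 0.0, -0.3]
opening: 0.0428
```

```bash
python3 ws.py w19; python3 go.py .440 -.3755 .12 16 .573 -.2329 .12 0
```

```text
[ 0.44044658 -0.37596068  0.04066821]
t 22.57 tcp [ 0.4404 -0.3759  0.0407] jaw 16.1 open 0.0429 tilt [ 0.021 -0.999  0.042] q [-0.81  0.2   1.76  0.03  1.14 -1.11]
lin [0.0011, -0.0793, 0.003] yaw 0.001 dist 0.079
lin [-0.0992, -0.0744, 0.1702] yaw 0.28 dist 0.211
```

View pics/w19.png

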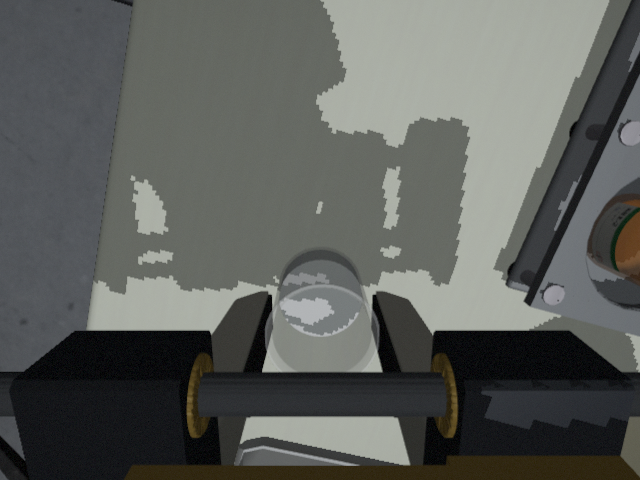

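carry_out:
  increments:
    - {"linear": [0, -0.03, 0], "yaw": 0}
    - {"linear": [0, -0.075, 0], "yaw": 0}
    - {"linear": [0, -0.11, 0], "yaw": 0}
    - {"linear": [-0.03, -0.115, 0.03], "yaw": 0.1}
    - {"linear": [-0.06, -0.115, 0.07], "yaw": 0.2}

```text
t: 23.2
tool_pos: [0.4862, -0.2981, 0.1585]
orientation: [-1.217, 1.114, -1.185]
force: [0.1, -1.5, -0.9]
opening: 0.0432
```

```bash
python3 go.py .573 -.2329 .15 0
```

```text
t 23.2 tcp [ 0.4862 -0.2981  0.1585] jaw 4.3 open 0.0432 tilt [ 0.014 -0.999  0.047] q [-0.65  0.05  1.7   0.02  1.35 -0.73]
lin [-0.0587, 0.012, 0.0909] yaw 0.075 dist 0.109
```

carry_out:
  increments:
    - {"linear": [-0.03, 0.005, 0.045], "yaw": 0.04}
    - {"linear": [-0.059, 0.012, 0.091], "yaw": 0.075}
    - {"linear": [-0.059, 0.012, 0.091], "yaw": 0.075}
    - {"linear": [-0.059, 0.012, 0.091], "yaw": 0.075}
    - {"linear": [-0.059, 0.012, 0.091], "yaw": 0.075}

```text
t: 23.82
tool_pos: [0.5723, -0.2335, 0.15]
orientation: [-1.181, 1.17, -1.24]
force: [-0.0, 0.1, -1.6]
opening: 0.043
```

```bash
python3 ws.py w20; python3 go.py .573 -.2329 .07 0 .5737 -.2329 .049 0
```

```text
[ 0.57233849 -0.23345942  0.15003518]
t 23.88 tcp [ 0.5723 -0.2336  0.1501] jaw -0.1 open 0.0427 tilt [ 0.01  -0.999  0.048] q [-0.48  0.18  1.58  0.01  1.34 -0.48]
lin [-0.0015, 0.0801, -0.0032] yaw -0.002 dist 0.08
lin [-0.0017, 0.1011, -0.0035] yaw -0.002 dist 0.101
```

View pics/w20.png

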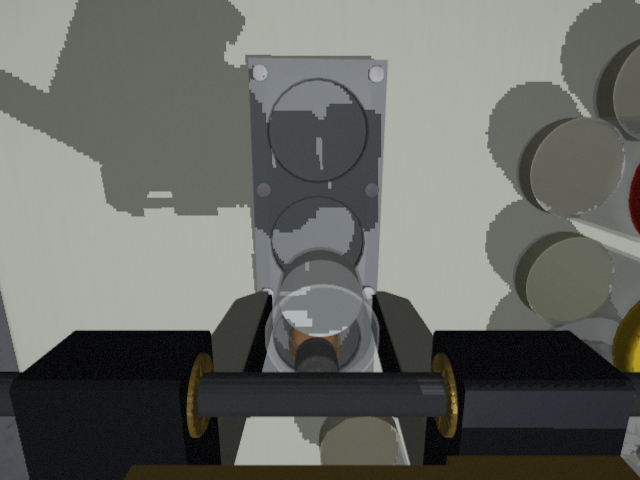

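```bash
python3 - <<'E'
from h import *;import pickle
P,tp=pickle.load(open('w20.pkl','rb'))
for c in((318,243),(318,130)):print(onz(P,*c,.03))
for c in((260,73),(376,74),(264,190),(372,190)):print(onz(P,*c,.032))
E
```

```text
[ 0.57428304 -0.23504673  0.03      ]
[ 0.57454534 -0.15974141  0.03      ]
[ 0.53909579 -0.12616668  0.032     ]
[ 0.61053282 -0.12641495  0.032     ]
[ 0.53870399 -0.19774186  0.032     ]
[ 0.61040598 -0.19829841  0.032     ]
```

carry_out:
  increments:
    - {"linear": [-0.001, 0.04, -0.002], "yaw": 0}
    - {"linear": [-0.001, 0.065, -0.004], "yaw": 0}
    - {"linear": [-0.001, 0.08, -0.004], "yaw": 0}
    - {"linear": [-0.001, 0.08, -0.004], "yaw": 0}

```text
t: 24.38
tool_pos: [0.5712, -0.2336, 0.0691]
orientation: [-1.181, 1.173, -1.24]
force: [0.1, -0.3, -0.1]
opening: 0.0429
```

```bash
python3 ws.py w21; python3 go.py .5725 -.2329 .049 0
```

```text
[ 0.57122163 -0.23359125  0.06910551]
t 24.43 tcp [ 0.5721 -0.2339  0.0704] jaw -0.1 open 0.0431 tilt [ 0.01  -0.999  0.048] q [-0.48  0.26  1.64  0.01  1.2  -0.48]
lin [-0.0012, 0.0214, -0.0006] yaw -0.002 dist 0.021
```

View pics/w21.png

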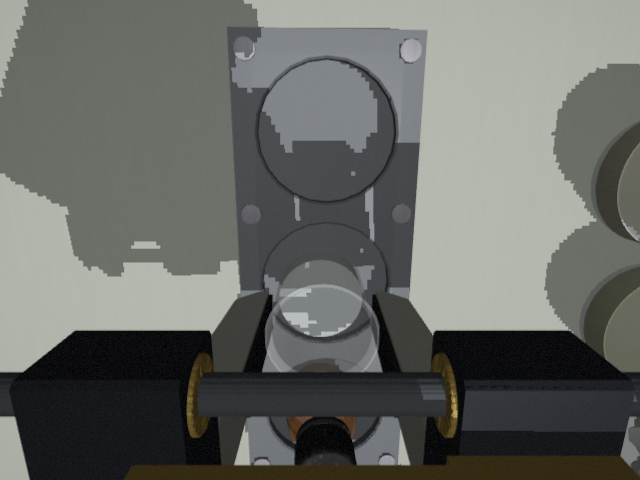

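carry_out:
  increments:
    - {"linear": [-0.001, 0.01, 0.002], "yaw": 0}
    - {"linear": [-0.001, 0.016, 0.002], "yaw": 0}
    - {"linear": [-0.001, 0.0205, 0.002], "yaw": 0}
    - {"linear": [-0.001, 0.0215, 0.002], "yaw": 0}
    - {"linear": [-0.001, 0.0215, 0.002], "yaw": 0}

```text
t: 25.05
tool_pos: [0.5752, -0.2331, 0.0491]
orientation: [-1.18, 1.171, -1.241]
force: [-0.2, -0.6, 0.3]
opening: 0.0434
```

```bash
python3 go.py .5725 -.2329 .049 0
```

```text
t 25.05 tcp [ 0.5752 -0.2331  0.0491] jaw -0.1 open 0.0434 tilt [ 0.01  -0.999  0.048] q [-0.48  0.29  1.64  0.01  1.16 -0.48]
lin [-0.0002, -0.0, -0.0027] yaw -0.002 dist 0.003
```

carry_out:
  increments:
    - {"linear": [0, 0.001, 0], "yaw": 0}
    - {"linear": [0, 0.0015, 0], "yaw": 0}
    - {"linear": [0, 0.0015, 0], "yaw": 0}

```text
t: 25.42
tool_pos: [0.5755, -0.2333, 0.0486]
orientation: [-1.18, 1.17, -1.241]
force: [-3.3, 1.3, 4.9]
opening: 0.043
```

carry_out:
  increments:
    - {"linear": [0, 0, 0], "yaw": 0}
    - {"linear": [0, 0, 0], "yaw": 0}
    - {"linear": [0, 0, 0], "yaw": 0}
    - {"linear": [0, 0, 0], "yaw": 0}
  gripper: 0.9

```text
t: 25.92
tool_pos: [0.5755, -0.2333, 0.0485]
orientation: [-1.18, 1.17, -1.241]
force: [1.0, -0.3, -0.6]
opening: 0.0783
```

carry_out:
  increments:
    - {"linear": [0, -0.03, 0], "yaw": 0}
    - {"linear": [0, -0.08, 0], "yaw": 0}
    - {"linear": [0, -0.11, 0], "yaw": 0}
    - {"linear": [0, -0.11, 0], "yaw": 0}
    - {"linear": [0, -0.11, 0], "yaw": 0}

```text
t: 26.55
tool_pos: [0.5696, -0.2318, 0.1571]
orientation: [-1.181, 1.172, -1.24]
force: [-0.2, 0.3, -0.0]
opening: 0.0837
```

```bash
python3 ws.py w22; python3 go.py .431 .02 .16 0
```

```text
[ 0.56962542 -0.23181729  0.15705227]
t 26.6 tcp [ 0.5692 -0.2316  0.1563] jaw -0.1 open 0.0836 tilt [ 0.009 -0.999  0.046] q [-0.48  0.17  1.58  0.01  1.35 -0.48]
lin [-0.2512, -0.0124, -0.1385] yaw -0.002 dist 0.287
```

View pics/w22.png

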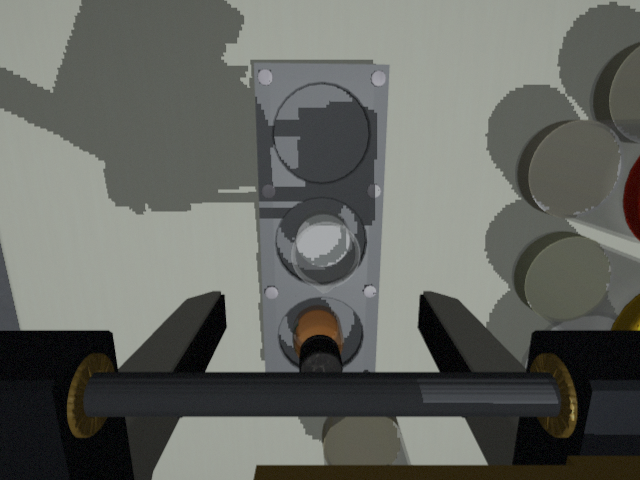

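carry_out:
  increments:
    - {"linear": [-0.05, -0.006, -0.028], "yaw": 0}
    - {"linear": [-0.1, -0.012, -0.055], "yaw": 0}
    - {"linear": [-0.15, -0.018, -0.083], "yaw": 0}
    - {"linear": [-0.2, -0.024, -0.11], "yaw": 0}
    - {"linear": [-0.24, -0.025, -0.135], "yaw": 0}
  gripper: 1

```text
t: 27.22
tool_pos: [0.432, 0.0106, 0.1714]
orientation: [-1.182, 1.174, -1.238]
force: [0.3, -0.4, 0.8]
opening: 0.0929
```

carry_out:
  increments:
    - {"linear": [-0.02, 0, -0.002], "yaw": 0}
    - {"linear": [-0.02, 0, -0.002], "yaw": 0}
    - {"linear": [-0.02, 0, -0.002], "yaw": 0}

```text
t: 27.6
tool_pos: [0.4298, 0.0302, 0.1702]
orientation: [-1.184, 1.175, -1.237]
force: [-0.1, -0.2, -0.2]
opening: 0.0933
```

```bash
python3 ws.py w23; python3 go.py .430 .078 .14 0
```

```text
[0.42978128 0.03015972 0.17016455]
t 27.65 tcp [0.4299 0.0299 0.1704] jaw -0.1 open 0.0929 tilt [ 0.009 -0.999  0.042] q [-0.04 -0.36  2.05 -0.01  1.41 -0.04]
lin [-0.0484, 0.0299, -0.0013] yaw -0.003 dist 0.057
```

View pics/w23.png

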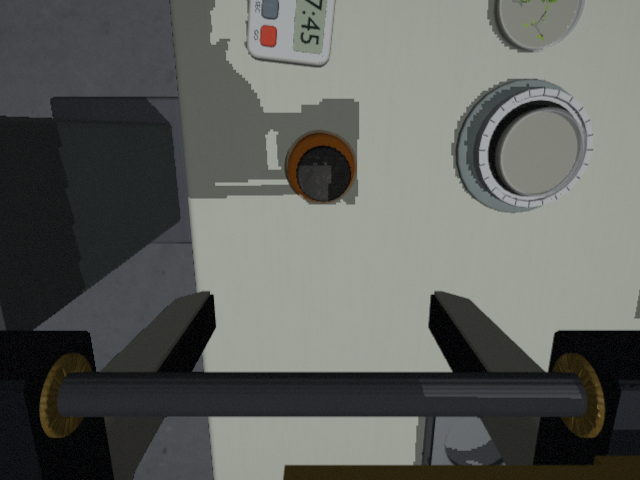

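```bash
python3 - <<'E'
from h import *;import pickle
P,tp=pickle.load(open('w23.pkl','rb'))
print(onz(P,325,174,.086),onz(P,320.5,164,.055))
E
python3 go.py .430 .079 .13 0  .430 .079 .039 0
```

```text
[0.4341131  0.07977182 0.086     ] [0.43272779 0.08293173 0.055     ]
t 27.65 tcp [0.4299 0.0299 0.1704] jaw -0.1 open 0.0929 tilt [ 0.009 -0.999  0.042] q [-0.04 -0.36  2.05 -0.01  1.41 -0.04]
lin [-0.0494, 0.0399, -0.0018] yaw -0.003 dist 0.064
lin [-0.0503, 0.1308, -0.0056] yaw -0.003 dist 0.14
```

carry_out:
  increments:
    - {"linear": [-0.03, 0, 0.001], "yaw": 0}
    - {"linear": [-0.0504, 0.03, 0], "yaw": 0}
    - {"linear": [-0.0508, 0.08, -0.002], "yaw": 0}
    - {"linear": [-0.0512, 0.122, -0.0035], "yaw": 0}
    - {"linear": [-0.0512, 0.13, -0.0035], "yaw": 0}

```text
t: 28.28
tool_pos: [0.4295, 0.0789, 0.0367]
orientation: [-1.188, 1.181, -1.236]
force: [-1.0, -0.1, 0.0]
opening: 0.0929
```

carry_out:
  increments:
    - {"linear": [0, 0, 0], "yaw": 0}
    - {"linear": [0, 0, 0], "yaw": 0}

```text
t: 28.52
tool_pos: [0.4308, 0.0786, 0.0382]
orientation: [-1.186, 1.18, -1.237]
force: [-0.4, -0.5, -0.4]
opening: 0.0925
```

```bash
python3 ws.py w24; python3 go.py .432 .080 .04 0
```

```text
[0.43075096 0.07863254 0.03824717]
t 28.57 tcp [0.431  0.0788 0.0385] jaw -0.2 open 0.093 tilt [ 0.01  -0.999  0.039] q [ 0.07 -0.17  2.15 -0.01  1.13  0.08]
lin [-0.0012, -0.0015, 0.0011] yaw -0.004 dist 0.002
```

View pics/w24.png

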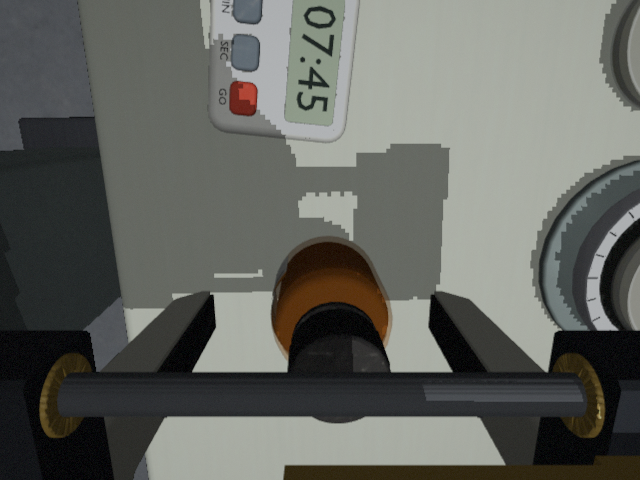

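Bottle between the fingers; grip, with a 1.5 mm rise.

carry_out:
  increments:
    - {"linear": [-0.001, -0.0015, 0.001], "yaw": 0}
    - {"linear": [-0.001, -0.0015, 0.001], "yaw": 0}
    - {"linear": [-0.001, -0.0015, 0.001], "yaw": 0}
    - {"linear": [-0.001, -0.0015, 0.001], "yaw": 0}
    - {"linear": [-0.001, -0.0015, 0.001], "yaw": 0}
  gripper: 0.35
  newtons: 30

```text
t: 29.2
tool_pos: [0.4322, 0.0798, 0.0401]
orientation: [-1.185, 1.179, -1.238]
force: [1.5, 0.1, 1.1]
opening: 0.0477
```

carry_out:
  increments:
    - {"linear": [0, 0, 0], "yaw": 0}
    - {"linear": [0, 0, 0], "yaw": 0}

```text
t: 29.45
tool_pos: [0.4322, 0.0798, 0.0401]
orientation: [-1.185, 1.179, -1.238]
force: [-0.1, -0.6, 0.9]
opening: 0.0469
```

```bash
python3 go.py .432 .0 .18 0 .5745 -.1596 .17 0
```

```text
t 29.45 tcp [0.4322 0.0798 0.0401] jaw -0.2 open 0.0469 tilt [ 0.01  -0.999  0.039] q [ 0.08 -0.17  2.14 -0.01  1.13  0.09]
lin [0.0811, -0.139, 0.0056] yaw -0.004 dist 0.161
lin [0.24, -0.1219, 0.1483] yaw -0.004 dist 0.307
```

carry_out:
  increments:
    - {"linear": [0, -0.04, 0], "yaw": 0}
    - {"linear": [0, -0.09, 0], "yaw": 0}
    - {"linear": [0.04, -0.1, 0.02], "yaw": 0}
    - {"linear": [0.09, -0.1, 0.05], "yaw": 0}
    - {"linear": [0.14, -0.1, 0.08], "yaw": 0}

```text
t: 30.08
tool_pos: [0.5082, -0.0609, 0.1447]
orientation: [-1.185, 1.178, -1.237]
force: [0.8, 0.8, -1.2]
opening: 0.0469
```

```bash
python3 go.py .5735 -.1596 .14 0
```

```text
t 30.07 tcp [ 0.5082 -0.0609  0.1447] jaw -0.2 open 0.0469 tilt [ 0.009 -0.999  0.04 ] q [-0.22 -0.1   1.87 -0.    1.33 -0.22]
lin [0.0984, 0.0082, 0.0654] yaw -0.003 dist 0.118
```

carry_out:
  increments:
    - {"linear": [0.04, 0, 0.03], "yaw": 0}
    - {"linear": [0.09, 0.006, 0.06], "yaw": 0}
    - {"linear": [0.0985, 0.008, 0.0655], "yaw": 0}
    - {"linear": [0.0985, 0.008, 0.0655], "yaw": 0}
    - {"linear": [0.0985, 0.008, 0.0655], "yaw": 0}

```text
t: 30.7
tool_pos: [0.573, -0.1584, 0.14]
orientation: [-1.186, 1.178, -1.236]
force: [0.5, 1.0, -1.4]
opening: 0.0466
```

```bash
python3 ws.py w25; python3 go.py .5735 -.1596 .075 0
```

```text
[ 0.57301985 -0.15843483  0.14002035]
t 30.75 tcp [ 0.5732 -0.1583  0.1403] jaw -0.1 open 0.0465 tilt [ 0.009 -0.999  0.039] q [-0.36  0.13  1.65  0.01  1.32 -0.36]
lin [0.0007, 0.0652, -0.0022] yaw -0.002 dist 0.065
```

View pics/w25.png

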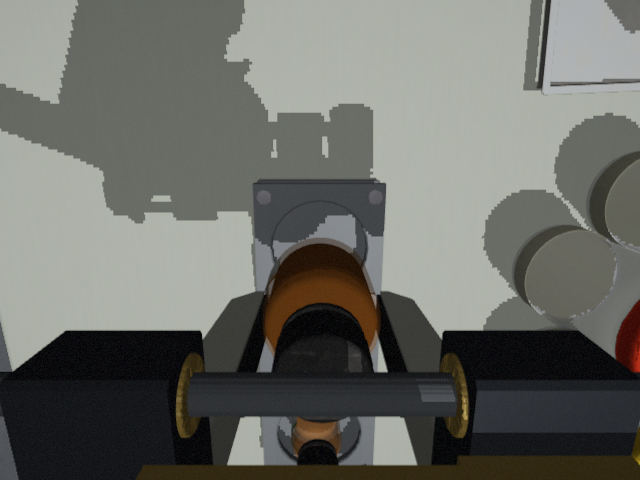

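carry_out:
  increments:
    - {"linear": [0.001, 0.04, -0.002], "yaw": 0}
    - {"linear": [0.001, 0.06, -0.002], "yaw": 0}
    - {"linear": [0.001, 0.066, -0.002], "yaw": 0}
    - {"linear": [0.001, 0.066, -0.002], "yaw": 0}

```text
t: 31.25
tool_pos: [0.5738, -0.1597, 0.0746]
orientation: [-1.186, 1.177, -1.236]
force: [0.4, 0.2, -1.8]
opening: 0.0467
```

```bash
python3 ws.py w26; python3 go.py .5735 -.1596 .048 0; python3 - <<'E'
from h import *;import pickle
P,tp=pickle.load(open('w26.pkl','rb'))
t=np.linspace(0,6.28,40)
def bb(c,r,z):
  q=np.array([proj(P,[c[0]+r*np.cos(k),c[1]+r*np.sin(k),z]) for k in t]);print(q.min(0),q.max(0))
bb((.5742,-.1597),.032,.03);bb(tp[:2],.025,tp[2]-.04);bb(tp[:2],.025,tp[2]+.015)
E
```

```text
[ 0.57384742 -0.15966341  0.07455616]
t 31.3 tcp [ 0.5744 -0.16    0.0753] jaw -0.1 open 0.047 tilt [ 0.01  -0.999  0.041] q [-0.36  0.2   1.69  0.01  1.2  -0.36]
lin [-0.0006, 0.0273, -0.002] yaw -0.002 dist 0.027
[258.98406981 218.45358253] [382.61089624 334.88113428]
[271.29571628 234.31592144] [369.86714686 326.91245368]
[259.92324375 271.4529139 ] [391.51383541 390.66033299]
```

View pics/w26.png

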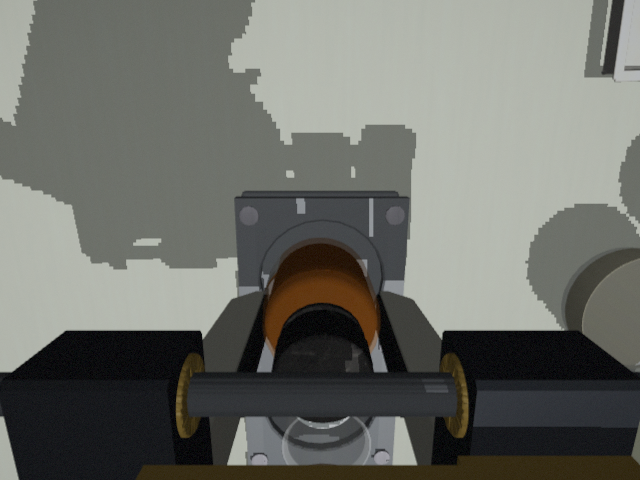

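carry_out:
  increments:
    - {"linear": [-0.002, 0.015, -0.001], "yaw": 0}
    - {"linear": [-0.002, 0.022, -0.001], "yaw": 0}
    - {"linear": [-0.002, 0.026, -0.001], "yaw": 0}
    - {"linear": [-0.002, 0.027, -0.001], "yaw": 0}
    - {"linear": [-0.002, 0.027, -0.001], "yaw": 0}

```text
t: 31.92
tool_pos: [0.5746, -0.1583, 0.0484]
orientation: [-1.185, 1.176, -1.237]
force: [-0.0, -0.0, -1.7]
opening: 0.0468
```

```bash
python3 go.py .5735 -.1596 .048 0
```

```text
t 31.93 tcp [ 0.5746 -0.1583  0.0484] jaw -0.1 open 0.0468 tilt [ 0.01  -0.999  0.041] q [-0.36  0.23  1.71  0.01  1.16 -0.36]
lin [0.0013, 0.0004, -0.0011] yaw -0.002 dist 0.002
```

carry_out:
  increments:
    - {"linear": [0, 0.001, 0], "yaw": 0}
    - {"linear": [0, 0.0015, 0], "yaw": 0}
    - {"linear": [0, 0.0015, 0], "yaw": 0}

```text
t: 32.3
tool_pos: [0.5749, -0.1585, 0.048]
orientation: [-1.185, 1.176, -1.237]
force: [-3.7, 0.6, 7.0]
opening: 0.0468
```

carry_out:
  increments:
    - {"linear": [0, 0, 0], "yaw": 0}
    - {"linear": [0, 0, 0], "yaw": 0}
    - {"linear": [0, 0, 0], "yaw": 0}
    - {"linear": [0, 0, 0], "yaw": 0}
  gripper: 0.9

```text
t: 32.8
tool_pos: [0.5749, -0.1585, 0.0479]
orientation: [-1.185, 1.176, -1.237]
force: [-0.5, -0.4, 0.2]
opening: 0.0808
```

carry_out:
  increments:
    - {"linear": [0, -0.03, 0], "yaw": 0}
    - {"linear": [0, -0.08, 0], "yaw": 0}
    - {"linear": [0, -0.12, 0], "yaw": 0}
    - {"linear": [0, -0.12, 0], "yaw": 0}
    - {"linear": [0, -0.12, 0], "yaw": 0}

```text
t: 33.42
tool_pos: [0.5697, -0.1572, 0.1671]
orientation: [-1.185, 1.176, -1.237]
force: [-0.2, -0.2, -0.6]
opening: 0.0836
```

```bash
python3 ws.py w27; python3 go.py .40 -.05 .2 0
```

```text
[ 0.56967478 -0.15718616  0.16714865]
t 33.48 tcp [ 0.5692 -0.157   0.1662] jaw -0.1 open 0.0839 tilt [ 0.009 -0.999  0.039] q [-0.36  0.1   1.63  0.01  1.37 -0.36]
lin [-0.1063, -0.0413, -0.1679] yaw -0.002 dist 0.203
```

View pics/w27.png

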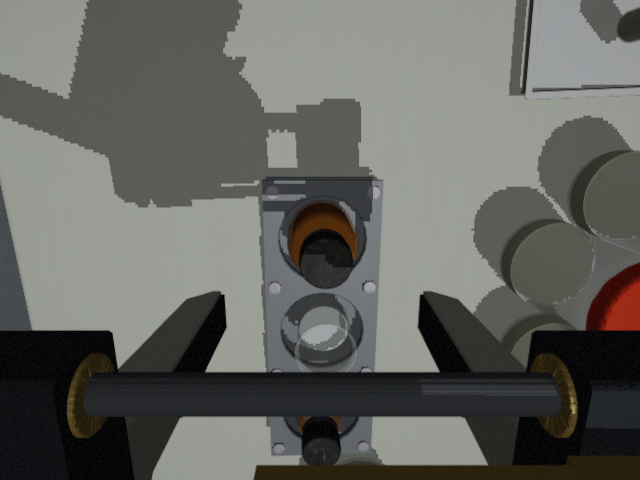

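Three vessels stand upright in their holes. Retreat towards the base and take final views.

carry_out:
  increments:
    - {"linear": [0, -0.03, -0.06], "yaw": 0}
    - {"linear": [-0.02, -0.05, -0.11], "yaw": 0}
    - {"linear": [-0.02, -0.06, -0.16], "yaw": 0}
    - {"linear": [-0.02, -0.06, -0.19], "yaw": 0}
    - {"linear": [-0.02, -0.06, -0.19], "yaw": 0}

```text
t: 34.1
tool_pos: [0.3753, -0.1358, 0.2171]
orientation: [-1.186, 1.18, -1.235]
force: [-0.1, 0.4, -0.1]
opening: 0.0836
```

```bash
python3 snap.py top tf; python3 snap.py scene sf; python3 -c "
import cv2
a=cv2.imread('pics/tf.png');cv2.imwrite('pics/tfc.png',cv2.resize(a[160:310,140:500],None,fx=2.2,fy=2.2,interpolation=cv2.INTER_CUBIC))
a=cv2.imread('pics/sf.png');cv2.imwrite('pics/sfc.png',cv2.resize(a[160:360,160:500],None,fx=2.3,fy=2.3,interpolation=cv2.INTER_CUBIC))"; python3 go.py
```

```text
t 34.2 tcp [ 0.3768 -0.136   0.2176] jaw -0.1 open 0.0841 tilt [ 0.008 -0.999  0.038] q [-0.48 -0.48  2.05  0.01  1.54 -0.48]
```

View pics/tfc.png

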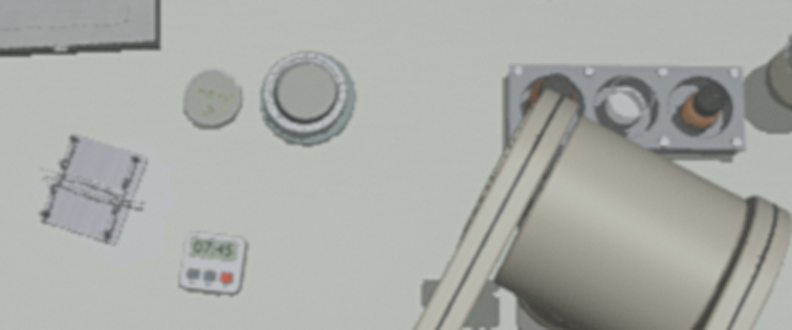

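View pics/sfc.png

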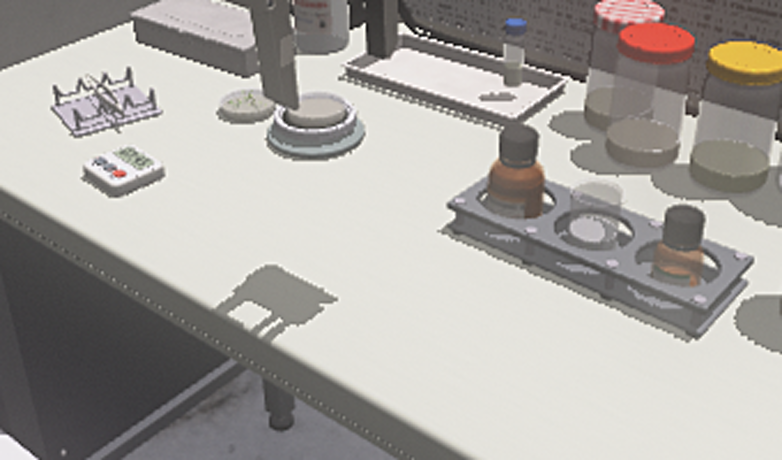

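```bash
python3 - <<'E'
from h import *
P=cam('top')
C=lambda x,y:(140+(x-.6)/2.2,160+(y-.6)/2.2)
d=onz(P,*C(213,99),.013);t=onz(P,*C(305.5,91.5),.029);a=onz(P,*C(306.5,91.5),.040);print(d,t,a,'gap',np.linalg.norm((d-t)[:2])-.081)
E
```

```text
[0.58453018 0.1894059  0.013     ] [0.58844253 0.09140699 0.029     ] [0.58539984 0.0889818  0.04      ] gap 0.017076974832792455
```

```bash
python3 -c "
from plant import robot
print(robot.close_job())"
```

```text
the job is handed in; nothing more can be done
None
```

The bench is set up as asked, and I handed the job in at about 34 s of the 109 s allowed. The last pictures show each item as follows:

- **Agar dish:** on the turntable, inside its rim. It sits about 2–4 mm off centre by measurement, well within the rim.
- **Seedling dish:** on the bench directly to the left of the turntable. I measured the gap at 17 mm from the overhead view, 18 mm from the wrist camera and 19 mm on an earlier overhead picture, so slightly under 2 cm. Each of those readings is only good to about 2 mm.
- **Forceps:** in the middle notch of the rest, across both combs, with the tips off the bench.
- **Bottle rack:** large amber bottle, beaker and small amber bottle, left to right, all upright with the beaker in the middle hole.
- **Small bottle and timer:** I did not touch them, and they look unmoved.

- **Forceps regrasp:** the first attempt closed on nothing because I lifted before the fingers had shut. A second try worked, and the forceps had not moved.
- **Rest direction:** the task says the rest's y axis runs roughly along the robot's x. In the pictures it runs about 17° off the robot's y, so I followed the pictures.
- **Tool tilt:** the tool picked up about 2.5° of tilt over the moves. I saw no effect on the placements.

The highest contact force I saw was about 12 N at the tool, when setting the forceps on the rest and the agar dish on the turntable.

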